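# Drainer lids into the lid drawer

## Robot

A 6-joint arm with a two-finger parallel gripper is mounted at the origin on the work surface. World frame = base frame: x ahead of the robot, y to its left, z up, the work surface at z = 0. Lengths are in mm, angles in rad, forces in N, time in s.
With the tool pointing down it reaches from about 400 to 925 mm from the base axis. Payload 12.5 kg.
Tool frame: the origin (TCP) lies midway between the tips of the shut fingers; the grasp point (between the pads) lies 19 mm behind it; x points along the fingers, y is the direction in which the jaws open and shut, and the axes are right-handed (so a half turn about x gives the same grasp; the last joint's range is limited). The gripper opens to 95 mm and grips with 3 to 60 N. Pads are 20 mm wide; open, the fingers measure 119 mm over their backs; the gripper's body (75 mm by 180 mm) begins 59 mm behind the grasp point.
Start: joints at [-1.394, 0.491, 1.559, -0, 1.092, -0.106], TCP at [174.426, -600.185, 214.661] pointing down, gripper open.
Joint ranges: [-3.1, 3.1], [-0.84, 2.19], [0.05, 2.79], [-1.13, 4.28], [0.06, 2.93], [-2.69, 2.69]. Speed limits (rad/s): [2.22, 2.22, 2.79, 3.14, 3.14, 3.14].

## Interface

Orientations are given as [roll, pitch, yaw] about the fixed x, y, z axes, in that order (R = Rz(yaw) Ry(pitch) Rx(roll)).
In Python, from cell import sensors, read_camera, get_calibration, order gives the robot as it stands. The module is installed in compiled form; this text tells all that it offers.
- The arm moves only by the tool servo_tool, never from a script. Its argument "steps" is text: rows parted by semicolons, each of 7 numbers parted by spaces: the shift along the tool's x, y, z in mm, then the turn, a rotation vector about the tool's x, y, z in rad, then the finger opening in mm, from 0 to 95.1. A call has exactly 8 rows; each row shifts and turns the pose as measured when the row begins, along the tool's axes as they then stand; what a row does not reach is not made up. A row lasts 1/10 s, in which the tool goes at most 50 mm and 8.59 degrees, less where a joint would pass 70% of its speed; a pose out of reach is approached as far as the arm can. A call is refused whole if a number of a shift passes 50 or a number of a turn 0.15, either way. A call with a gripper value outside its range is refused whole. The fingers move at their own pace and stop on an object; the grip force is fixed at half the most. Time passes only in rows, so rows that do not move let the fingers close, or fill a call up. It gives the time, the measured TCP pose, the force and the opening at its end, in the units of the state.
- sensors.state(): the state, without advancing time (a new reading comes with each control period).
- read_camera(name): name is "scene" or "side" or "wrist"; returns (picture, depth): 480x640x3 uint8, blue, green, red; 480x640 float32, mm along the optical axis (not along the pixel's ray), 0 where there is no reading.
- get_calibration(name): a dict with "mtx" (3x3 intrinsics, pixels), "R" (3x3) and "t" (3): a world point X has camera coordinates R X + t. Camera axes: x right, y down, z forward; pixel columns grow to the right and rows downward; lengths in mm; the calibration is good to about 2 mm. A picture is of the moment at which its call begins: read the wrist's pose just before it. get_calibration takes no time and is no camera call; for the wrist camera it gives the pose at the moment of the call.
- order.job_done(): hands the job in, once; it reports no verdict.
The state is a dict: "t": time; "joints": joint angles; "qvel": joint speeds; "tau": joint torques, N m; "eef_pos": TCP position; "tcp_rot": TCP orientation; "ft_force": force on the tool from outside, world axes, zero at the start; "moment": the same for the moment, N m; "opening": opening from 0.0 (shut) to 1.0 (fully open).
Only numpy, scipy, OpenCV 4.12 (cv2) and the standard library are available. Lean on these libraries where they do the work, as an engineer would, in place of code of your own. Each camera call takes 0.05 s, during which the arm holds its last target.

## Task

Put away the two dry container lids, the blue one and the red one, from the dish drainer: lower them into the open drawer (do not drop them) so that they stand on their long edges between the white lid that is already there and the orange sliding divider. Then push the divider up gently until it is felt to stop, with all three lids upright and pressed snug against the yellow end plate, and slide the drawer gently fully shut. Leave the wooden board in the drainer and everything else where it is.

Things in the scene. Friction and masses are not known exactly. Their poses are not given: they have to be found in the camera images.
- lidA_center (a point): Centre of the blue container lid, a flat slab 140 mm wide (its y axis), 80 mm high (its z axis, up along the slab) and 14 mm thick (its x axis); about 0.1 kg. It stands on its long edge in a drainer slot and leans about 0.4 rad, top towards the robot's side of the drainer.
- lidB_center (a point): Centre of the red container lid, 120 mm wide (its y axis), 76 mm high (z axis), 16 mm thick (x axis); about 0.1 kg. It leans in a drainer slot like the blue one.
- lidC_center (a point): Centre of the white container lid, 150 mm wide (its y axis), 83 mm high (z axis), 12 mm thick (x axis), standing loose on its long edge in the drawer, behind the yellow end plate and 2 to 45 mm away from it.
- board_center (a point): Centre of the small wooden chopping board, 130 mm wide (y), 90 mm high (z), 12 mm thick (x), leaning in the third drainer slot. It stays there.
- drainer: White fixed dish drainer, 270 (x) by 200 mm, origin at the centre of its underside, z up. Slots at x = -66, 0, 66 mm, their floor 14 mm up. In each a thing leans to -x on two prongs 55 mm long, 45 mm either side of the middle, which is clear for fingers; a bar 9 mm high lies in front (+x) of its foot. A blue cutlery cup, cutlery to 165 mm high, stands on its far side, at x = 164 mm, y = -50 mm.
- unit_face (a point): Middle of the top edge of the open face of the white fixed drawer unit, 130 mm above the worktop; x axis points to the back of the unit, z up. The unit is 305 mm deep, 210 mm wide and 130 mm high; the drawer comes out of the face towards -x and there is 10 mm or more between the lids and its inner top. A flat kitchen scale, 33 mm high, stands on it, 110 mm or more behind the face.
- drawer_floor (a point): Point on the drawer's floor, mid-width, at the inner face of the drawer front; it moves with the drawer. x axis points into the drawer (towards the unit), z up. The floor is 23 mm above the worktop; inside the drawer is 164 mm wide and 280 mm long, the side walls and the back are 55 mm high above the floor.
- drawer (a joint): How far the drawer is out, m: 0 fully shut, 0.25 fully out, against its end stop (where it starts). It runs with about 4 N of friction and stays where it is left.
- drawer_front (a point): Middle of the upper edge of the blue drawer front, on its outer face, 127 mm above the worktop; moves with the drawer, axes as the drawer floor point. The front is 12 mm thick, 210 mm wide, from 5 mm to 127 mm above the worktop. A steel bar handle stands 20 mm off its outer face, 48 mm above the worktop (8 mm thick, 110 mm long).
- divider (a joint): Clear distance between the inner face of the drawer front and the near face of the orange divider, m; range 0 to 0.215. The divider slides along the drawer by hand with about 2.5 N of friction and stays where it is left. The lids are packed between it and the yellow end plate, whose place is not measured: it is clipped fast across the drawer with its pack side 8 to 44 mm behind the drawer front and is 75 mm high.
- divider_top (a point): Middle of the top edge of the orange divider, at its rear face (the one away from the drawer front), 80 mm above the drawer floor; axes as the drawer floor point. The divider is an upright plate across the drawer, 156 mm wide, 8 mm thick, from 3 to 80 mm above the drawer floor, with clips on the side walls. Behind it the drawer is empty.
- soap: Green dish-soap bottle, 60 mm diameter, 190 mm tall, origin at its underside. Bystander.
- bowl: White bowl, 130 mm diameter, 55 mm high, origin at its underside. Bystander.
- mug: Blue mug, 80 mm diameter, 95 mm high, origin at its underside. Bystander.
- tub: Clear food tub, 100 by 150 by 55 mm, open, origin at its underside. Bystander.
- jar: Amber jar with a red cap, 52 mm diameter, 85 mm high, origin at its underside. Bystander.
- spice: Amber spice jar with a black cap, 44 mm diameter, 100 mm high, origin at its underside. Bystander.
- spoon: Wooden spoon, 240 mm long, lying on the worktop. Bystander.
There are look-alikes about, which are no part of the job. What is shaped like the part that bears lidA_center but green or purple is not meant.

How it is judged (in metres and radians):
On the way, in this order (a step that is already met when the one before it is completed fails the run):
1. The blue and the red lid stand in the drawer between the white lid and the divider, let go (x of each of lidA_center, lidB_center in the frame of lidC_center above 0.008 m and x of each of lidA_center, lidB_center in the frame of divider_top below -0.01 m and y of lidA_center in the frame of drawer_floor between -0.03 and 0.03 m and z of lidA_center in the frame of drawer_floor between 0.025 and 0.05 m and angle between each of lidA_center, lidB_center's own z axis and vertical below 0.7 rad and y of lidB_center in the frame of drawer_floor between -0.03 and 0.03 m and z of lidB_center in the frame of drawer_floor between 0.023 and 0.048 m and contact force between the fingers and lidA below 0.05 N and contact force between the fingers and lidB below 0.05 N), for 0.2 s.
2. With the drawer out, the pack is pressed up against the end plate: less than 2 mm of slack between the white lid and the divider, and over 2.5 N on the white lid from the lid next to it (value of joint drawer above 0.15 m and x of lidC_center in the frame of divider_top above -0.046 m and (contact force between lidC and lidA above 2.5 N or contact force between lidC and lidB above 2.5 N)), for 0.03 s.
At the end, for the whole second after the job is handed in: The drawer is shut (within 5 mm); the three lids stand upright (0.08 rad) on its floor (4 mm), at rest, the blue and red between the white one and the divider, with under 2 mm of slack (rear of the divider less than 46 mm from the middle of the white lid) (value of joint drawer below 0.005 m and x of lidC_center in the frame of divider_top between -0.046 and -0.01 m and x of each of lidA_center, lidB_center in the frame of lidC_center above 0.008 m and x of each of lidA_center, lidB_center in the frame of divider_top below -0.01 m and y of lidA_center in the frame of drawer_floor between -0.03 and 0.03 m and z of lidA_center in the frame of drawer_floor between 0.025 and 0.044 m and angle between each of lidA_center, lidB_center, lidC_center's own z axis and vertical below 0.08 rad and y of lidB_center in the frame of drawer_floor between -0.03 and 0.03 m and z of lidB_center in the frame of drawer_floor between 0.023 and 0.042 m and x of lidC_center in the frame of drawer_floor above 0.01 m and y of lidC_center in the frame of drawer_floor between -0.03 and 0.03 m and z of lidC_center in the frame of drawer_floor between 0.0265 and 0.0455 m and linear speed of each of lidA, lidB, lidC below 0.02 m/s); the robot touches nothing.
It fails at once if the wooden board is moved by more than 30 mm (distance of board_center from where it was at the start of the episode above 0.03 m).
It fails at once if a bystander (soap, bowl, mug, tub, jar, spice jar or spoon) is moved by more than 30 mm (distance of any of soap, bowl, mug, tub, jar, spice, spoon from where it was at the start of the episode above 0.03 m).
It fails at once if a lid is dropped (faster than 0.7 m/s while out of the fingers) ((contact force between the fingers and lidA below 0.01 N and linear speed of lidA above 0.7 m/s) or (contact force between the fingers and lidB below 0.01 N and linear speed of lidB above 0.7 m/s)).
It fails at once if the divider is forced: more than 30 N on a lid (contact force between divider and lidA above 30 N or contact force between divider and lidB above 30 N or contact force between divider and lidC above 30 N).
It fails at once if the drawer is slammed (faster than 0.5 m/s) (velocity of joint drawer below -0.5 m/s).
It also fails if it takes over 67 s, if anything falls off the work surface, if the arm or the gripper's body presses on something with over 40 N, if the wrist force passes 120 N, or if a joint passes its speed limit or range.

## Working session

There is one attempt and no reset: what is moved stays moved. The work goes in short steps, Python scripts to look and compute and a tool call to move; the robot and the scene stay as the last step left them, time stands still between calls to the robot, and variables do not carry over. Pictures are saved under pics/ and viewed, and the job is handed in when it is done.

Besides the shell and the picture viewer there is one more tool, called after ">>>" by a JSON object that holds its "api" and its "payload", one argument or row to a line. servo_tool: Moves the arm, as the interface text tells. Its arguments: {"type":"object","properties":{"steps":{"type":"string"}},"required":["steps"]}

```bash
mkdir -p pics; cat > h.py <<'E'
import numpy as np, cv2
from cell import sensors, read_camera, get_calibration, order
def snap(n,f):
    c=get_calibration(n); im,d=read_camera(n); cv2.imwrite(f'pics/{f}.png',im)
    np.savez(f'pics/{f}.npz',d=d,im=im,mtx=c['mtx'],R=c['R'],t=c['t'])
    return im,d,c
def load(f): return np.load(f'pics/{f}.npz')
def cloud(f):
    z=load(f); d=z['d']; v,u=np.mgrid[0:480,0:640]
    K=z['mtx']; X=np.stack([(u-K[0,2])/K[0,0]*d,(v-K[1,2])/K[1,1]*d,d],-1)
    W=(X-z['t'].reshape(3))@z['R']
    W[d<=0]=np.nan
    return W
def proj(f,P):
    z=load(f); X=np.atleast_2d(P)@z['R'].T+z['t'].reshape(3); p=X@z['mtx'].T; return p[:,:2]/p[:,2:]
E
python3 - <<'E'
from h import *
print(sensors.state())
for n in ['scene','side','wrist']:
    im,d,c=snap(n,n+'0'); print(n,-c['R'].T@c['t'].reshape(3), c['mtx'][0,0])
E
```

```text
{'t': 0.0, 'joints': array([-1.39362836e+00,  4.91558344e-01,  1.55942573e+00, -8.65052455e-06,
        1.09168157e+00, -1.05614797e-01]), 'qvel': array([ 0.00105822,  0.00026602,  0.00052772, -0.00084053,  0.00013745,
        0.00084325]), 'tau': array([ 2.17834553e-03, -6.12638283e+01, -2.58178908e+01,  6.93047815e-02,
        4.82777855e-02, -1.26368022e-04]), 'eef_pos': array([ 174.36370456, -599.9483002 ,  214.0706652 ]), 'tcp_rot': array([-1.66926092,  1.56972331,  1.75511849]), 'ft_force': array([-0.40633671,  0.14437775, -0.07764257]), 'moment': array([-0.00184727,  0.01359297, -0.00216244]), 'opening': 0.9990023140593094}
scene [1176.40441293 -411.19892253 1068.78330035] 446.5935203495131
side [160.01998374 767.78021108 945.90761399] 473.89887012451385
wrist [ 243.89254241 -579.4182895   384.38747611] 374.54608404005904
```

View pics/scene0.png

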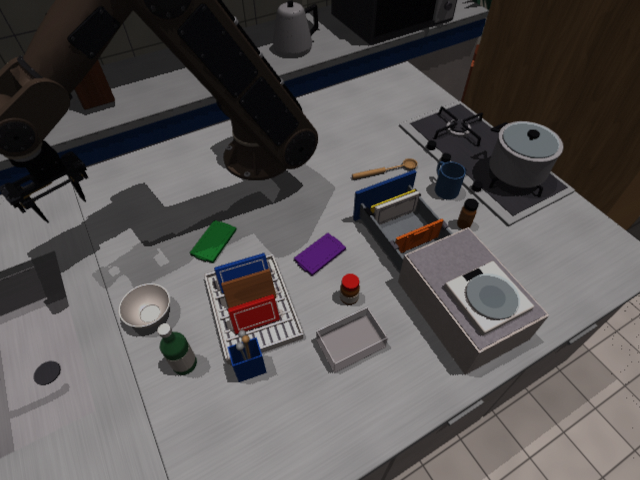

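View pics/side0.png

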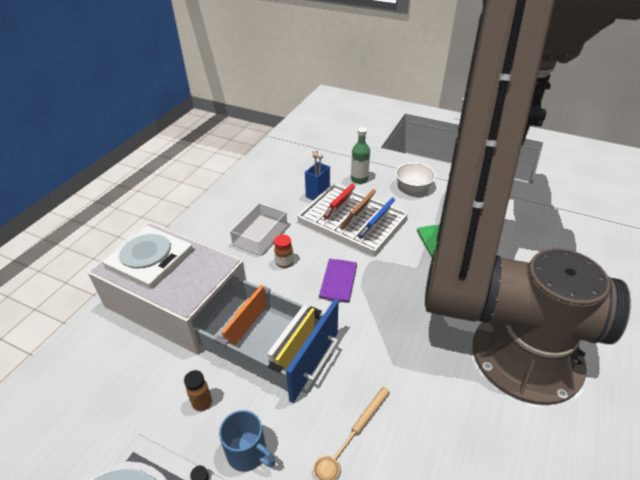

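View pics/wrist0.png

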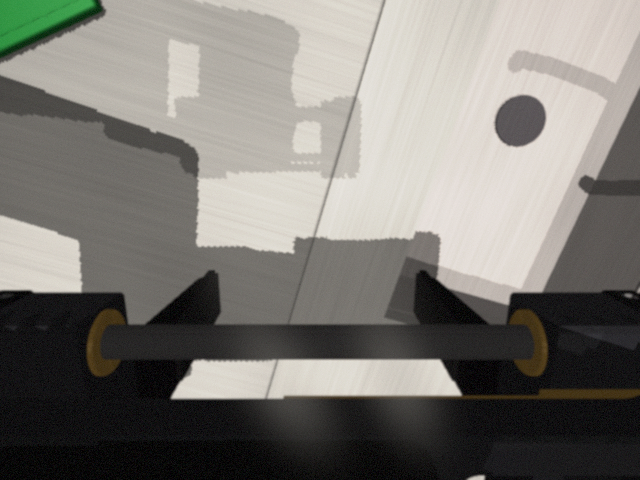

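```bash
python3 - <<'E'
from h import *
s=load('scene0')['im'];d=load('side0')['im']
a=cv2.resize(s[240:390,190:310],None,fx=3.3,fy=4,interpolation=cv2.INTER_CUBIC)
b=cv2.resize(d[170:260,290:415],None,fx=3.2,fy=4,interpolation=cv2.INTER_CUBIC)
c=cv2.resize(s[160:290,345:470],None,fx=3.2,fy=4,interpolation=cv2.INTER_CUBIC)
def pad(i,h): return cv2.copyMakeBorder(i,0,h-i.shape[0],0,0,cv2.BORDER_CONSTANT)
cv2.imwrite('pics/c1.png',cv2.resize(s[240:390,190:310],(640,600*1),interpolation=cv2.INTER_CUBIC)); cv2.imwrite('pics/c2.png',cv2.resize(s[160:290,345:470],(577,600),interpolation=cv2.INTER_CUBIC))
cv2.imwrite('pics/c3.png',cv2.resize(d[260:400,180:350],(728,600),interpolation=cv2.INTER_CUBIC))
for n in ['scene0','side0']:
    W=cloud(n); im=load(n)['im'].astype(int); hsv=cv2.cvtColor(load(n)['im'],cv2.COLOR_BGR2HSV)
    H,S,V=[hsv[...,i].astype(int) for i in range(3)]
    def rep(nm,m):
        P=W[m&~np.isnan(W[...,0])]
        if len(P)<5: print(n,nm,len(P)); return
        print(n,nm,len(P),'med',np.median(P,0).round(),'lo',np.percentile(P,3,0).round(),'hi',np.percentile(P,97,0).round())
    x,y,z=W[...,0],W[...,1],W[...,2]
    dr=(y<-150)&(z>12)
    rep('blue',(H>105)&(H<125)&(S>150)&dr); rep('red',((H<6)|(H>174))&(S>170)&dr)
    rep('brown',(H>6)&(H<16)&(S>100)&dr)
    d2=(y>-100)&(z>12)&(x>300)
    rep('orange',(H>4)&(H<14)&(S>180)&d2); rep('yellow',(H>22)&(H<34)&(S>150)&d2); rep('dblue',(H>105)&(H<125)&(S>150)&d2)
E
```

```text
scene0 blue 1582 med [ 679. -326.   70.] lo [ 168. -559.   19.] hi [ 734. -201.  335.]
scene0 red 1004 med [ 605. -286.   63.] lo [ 580. -342.   23.] hi [ 625. -231.   91.]
scene0 brown 3180 med [ 271. -320.   92.] lo [-579. -530.   35.] hi [ 556. -200.  668.]
scene0 orange 919 med [621. 229.  66.] lo [613. -50.  24.] hi [677. 412. 105.]
scene0 yellow 105 med [479. 233.  98.] lo [473. 156.  86.] hi [486. 303. 106.]
scene0 dblue 1363 med [438. 253.  87.] lo [430. 133.  23.] hi [506. 502. 129.]
side0 blue 3297 med [2464. -811.   90.] lo [  465. -1483.    18.] hi [2479. -279.  249.]
side0 red 124 med [ 590. -268.   85.] lo [ 579. -329.   79.] hi [ 603. -224.   90.]
side0 brown 181 med [ 522. -233.   94.] lo [ 508. -318.   31.] hi [ 558. -199.  101.]
side0 orange 170 med [615. 237.  79.] lo [610. 161.  39.] hi [619. 296. 104.]
side0 yellow 503 med [477. 234.  77.] lo [473. 165.  44.] hi [482. 303.  99.]
side0 dblue 734 med [432. 259. 125.] lo [424. 148.  33.] hi [441. 341. 129.]
```

View pics/c1.png

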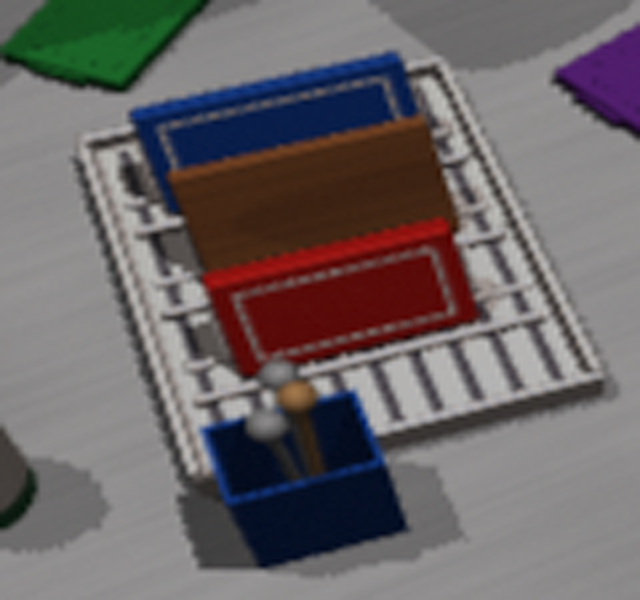

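View pics/c2.png

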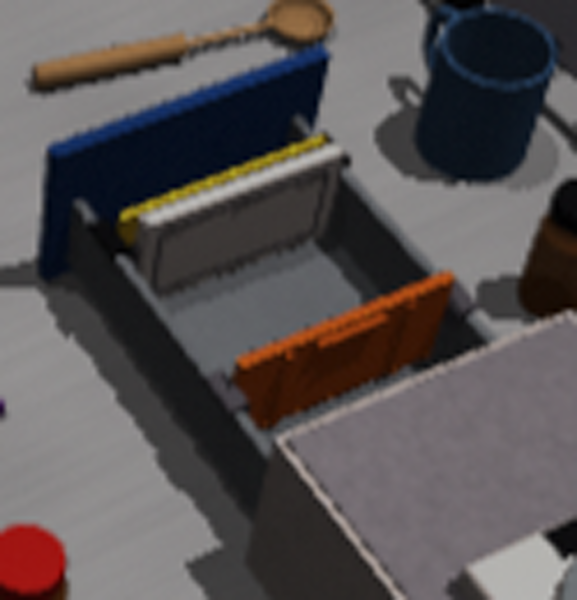

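View pics/c3.png

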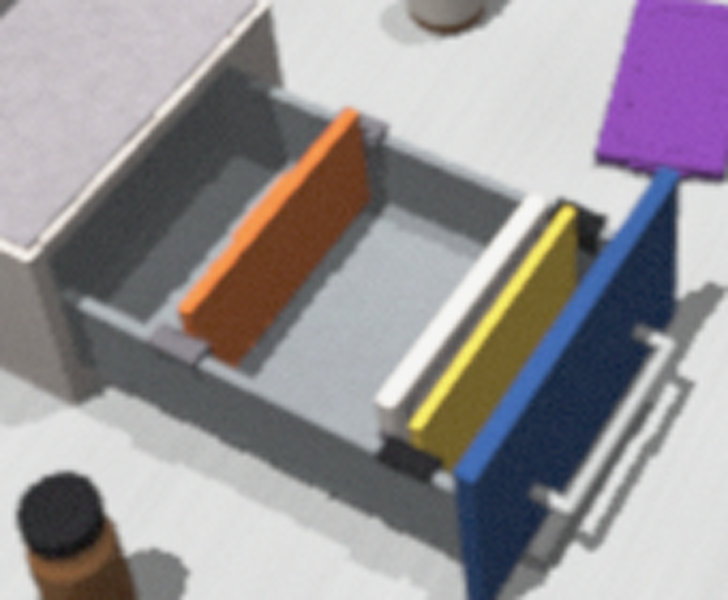

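```bash
cat > m.py <<'E'
from h import *
import sys
def masks(n):
    W=cloud(n); hsv=cv2.cvtColor(load(n)['im'],cv2.COLOR_BGR2HSV)
    H,S,V=[hsv[...,i].astype(int) for i in range(3)]
    x,y,z=W[...,0],W[...,1],W[...,2]
    g=(y<-180)&(y>-370)&(x<650)&(x>420)&(z>12)&(z<130); d=(y>120)&(y<340)&(x>400)&(x<720)&(z>12)&(z<135)
    return W,dict(blue=(H>105)&(H<125)&(S>150)&g, red=((H<6)|(H>174))&(S>150)&g, brown=(H>6)&(H<18)&(S>100)&g,
     orange=(H>4)&(H<15)&(S>170)&d, yellow=(H>22)&(H<34)&(S>120)&d, dblue=(H>105)&(H<125)&(S>150)&d,
     white=(S<40)&(V>60)&(x>475)&(x<540)&(y>150)&(y<310)&(z>85)&(z<115))
def line(P):
    c=P.mean(0); u,s,v=np.linalg.svd(P[:,:2]-c[:2]); d=v[0]*np.sign(v[0,1]); 
    t=(P[:,:2]-c[:2])@d
    return c,np.arctan2(-d[0],d[1]),t.min(),t.max(),d
if __name__=='__main__':
  for n in sys.argv[1:]:
    W,M=masks(n)
    for k,m in M.items():
        P=W[m]
        if len(P)<30: print(n,k,len(P)); continue
        top=np.percentile(P[:,2],98); T=P[P[:,2]>top-5]
        c,yaw,a,b,d=line(T); e=c[:2]+np.outer([a,b],d)
        # face plane by ransac-ish svd
        print(n,k,len(P),'top',top.round(1),'edge c',c.round(1),'yaw %.3f'%yaw,'ends',e.round().tolist(),'mid',e.mean(0).round(1))
        F=P[P[:,2]<top-10]
        if len(F)>80:
            c=np.median(F,0)
            for i in range(5):
                u,s,v=np.linalg.svd(F-F.mean(0),full_matrices=False); nn=v[2]; r=abs((F-F.mean(0))@nn); F=F[r<max(2.5*np.median(r),1.5)]
            nn=nn*np.sign(nn[0]); print('    plane n',nn.round(3),'pt',F.mean(0).round(1),'lean %.3f yaw %.3f'%(np.arcsin(nn[2]),np.arctan2(nn[1],nn[0])),len(F))
E
python3 m.py scene0 side0
```

```text
scene0 blue 658 top 93.4 edge c [ 460.2 -256.8   91.3] yaw -0.157 ends [[450.0, -323.0], [471.0, -190.0]] mid [ 460.2 -256.6]
    plane n [ 0.908 -0.151  0.392] pt [ 472.8 -260.    64.3] lean 0.402 yaw -0.165 336
scene0 red 1060 top 90.8 edge c [ 590.6 -283.6   88.4] yaw -0.159 ends [[581.0, -341.0], [600.0, -226.0]] mid [ 590.7 -283.4]
    plane n [ 0.91  -0.148  0.386] pt [ 609.9 -286.6   52.2] lean 0.397 yaw -0.161 624
scene0 brown 1254 top 100.9 edge c [ 519.6 -266.5   99.2] yaw -0.163 ends [[510.0, -327.0], [530.0, -203.0]] mid [ 519.9 -264.8]
    plane n [ 0.894 -0.149  0.423] pt [ 537.2 -268.4   62.5] lean 0.437 yaw -0.165 883
scene0 orange 718 top 106.1 edge c [618.1 225.2 104. ] yaw -0.051 ends [[614.0, 148.0], [622.0, 301.0]] mid [618.1 224.4]
    plane n [ 0.998 -0.055 -0.007] pt [620.  229.7  61.8] lean -0.007 yaw -0.055 426
scene0 yellow 116 top 107.7 edge c [487.4 227.9 105.9] yaw -0.066 ends [[483.0, 169.0], [492.0, 299.0]] mid [487.8 234. ]
scene0 dblue 1081 top 129.6 edge c [435.1 230.9 127.7] yaw -0.054 ends [[430.0, 130.0], [441.0, 334.0]] mid [435.1 232.2]
    pla
[... 692 characters left out ...]
.1]
    plane n [ 0.998 -0.056 -0.003] pt [614.2 226.3  66.7] lean -0.003 yaw -0.056 450
side0 yellow 675 top 99.8 edge c [479.4 240.1  97.5] yaw -0.056 ends [[475.0, 158.0], [483.0, 312.0]] mid [479.1 234.7]
    plane n [ 0.998 -0.055 -0.   ] pt [477.  234.5  65.8] lean -0.000 yaw -0.055 376
side0 dblue 701 top 129.3 edge c [433.7 247.8 126.9] yaw -0.056 ends [[427.0, 135.0], [439.0, 339.0]] mid [433.1 237. ]
    plane n [ 0.998 -0.056  0.   ] pt [428.7 250.2  76.6] lean 0.000 yaw -0.056 263
side0 white 466 top 108.1 edge c [495.5 239.5 105.6] yaw -0.079 ends [[489.0, 161.0], [501.0, 310.0]] mid [495.2 235.2]
    plane n [ 0.995 -0.073  0.067] pt [491.2 247.9  93.7] lean 0.067 yaw -0.074 93
```

```bash
cat > p.py <<'E'
from h import *
from scipy.spatial.transform import Rotation as Ro, Slerp
def cur():
    s=sensors.state(); return s,Ro.from_euler('xyz',s['tcp_rot']),s['eef_pos']
def frame(u,n):
    # tool x=-u, tool y=+-n nearest to the present
    _,R0,_=cur(); best=None
    for sg in (1,-1):
        x=-u/np.linalg.norm(u); y=sg*n/np.linalg.norm(n); y-=x*(x@y); y/=np.linalg.norm(y)
        R=Ro.from_matrix(np.stack([x,y,np.cross(x,y)],1))
        if best is None or (R0.inv()*R).magnitude()<(R0.inv()*best).magnitude(): best=R
    return best
def slab(yaw,lean):
    n=np.array([np.cos(lean)*np.cos(yaw),np.cos(lean)*np.sin(yaw),np.sin(lean)])
    u=np.array([-np.sin(lean)*np.cos(yaw),-np.sin(lean)*np.sin(yaw),np.cos(lean)])
    return u,n
def plan(R1,p1,N,step=None):
    s,R0,p0=cur(); rv=(R0.inv()*R1).as_rotvec()
    tot=R0.inv().apply(np.array(p1)-p0)
    print('t',s['t'],'tcp',p0.round(1),'op',s['opening'].round(3),'F',s['ft_force'].round(1)); print('total shift tool',tot.round(1),'rotvec',rv.round(3),'dist',np.linalg.norm(tot).round(),'q',s['joints'].round(2))
    for k in range(N):
        Ra=R0*Ro.from_rotvec(rv*k/N); d=Ra.inv().apply((np.array(p1)-p0)/N)
        print(d.round(0), (rv/N).round(3))
E
python3 - <<'E'
from p import *
print(cur()[1].as_matrix().round(2))
u,n=slab(-0.16,0.4); R=frame(u,n)
Tt=np.array([455.5,-255,90.5]); print(R.as_matrix().round(2))
plan(R,Tt+60*u,8); print(Tt+60*u)
E
```

```text
[[-0.    0.28 -0.96]
 [ 0.   -0.96 -0.28]
 [-1.   -0.   -0.  ]]
[[ 0.38  0.91 -0.16]
 [-0.06 -0.15 -0.99]
 [-0.92  0.39 -0.  ]]Traceback (most recent call last):
  File "<stdin>", line 5, in <module>
  File "p.py", line 20, in plan
    print('t',s['t'],'tcp',p0.round(1),'op',s['opening'].round(3),'F',s['ft_force'].round(1)); print('total shift tool',tot.round(1),'rotvec',rv.round(3),'dist',np.linalg.norm(tot).round(),'q',s['joints'].round(2))
                                            ^^^^^^^^^^^^^^^^^^
AttributeError: 'float' object has no attribute 'round'
```

```bash
sed -i "s/s\['opening'\].round(3)/round(float(s['opening']),3)/" p.py
cat > g1.py <<'E'
from p import *
import sys
u,n=slab(-0.16,0.4); R=frame(u,n)
Tt=np.array([455.5,-255,90.5])
plan(R,Tt+float(sys.argv[1])*u,int(sys.argv[2]))
E
python3 g1.py 80 16
```

```text
t 0.15 tcp [ 174.4 -600.   214.2] op 1.002 F [ 0.3  0.1 -0.2]
total shift tool [  50.3 -266.2 -338.1] rotvec [-1.112  0.225  0.357] dist 433.0 q [-1.39  0.49  1.56 -0.    1.09 -0.11]
[  3. -17. -21.] [-0.07   0.014  0.022]
[  3. -15. -22.] [-0.07   0.014  0.022]
[  3. -14. -23.] [-0.07   0.014  0.022]
[  3. -12. -24.] [-0.07   0.014  0.022]
[  3. -10. -25.] [-0.07   0.014  0.022]
[  3.  -9. -25.] [-0.07   0.014  0.022]
[  4.  -7. -26.] [-0.07   0.014  0.022]
[  4.  -5. -26.] [-0.07   0.014  0.022]
[  4.  -4. -27.] [-0.07   0.014  0.022]
[  4.  -2. -27.] [-0.07   0.014  0.022]
[  5.  -0. -27.] [-0.07   0.014  0.022]
[  5.   2. -27.] [-0.07   0.014  0.022]
[  6.   3. -26.] [-0.07   0.014  0.022]
[  6.   5. -26.] [-0.07   0.014  0.022]
[  6.   7. -25.] [-0.07   0.014  0.022]
[  7.   8. -25.] [-0.07   0.014  0.022]
```

>>> {"api": "servo_tool", "payload": {
  "steps": "3 -17 -21 -0.07 0.014 0.022 50; 3 -15 -22 -0.07 0.014 0.022 50; 3 -14 -23 -0.07 0.014 0.022 50; 3 -12 -24 -0.07 0.014 0.022 50; 3 -10 -25 -0.07 0.014 0.022 50; 3 -9 -25 -0.07 0.014 0.022 50; 4 -7 -26 -0.07 0.014 0.022 50; 4 -5 -26 -0.07 0.014 0.022 50"
}}

```text
t: 0.95
eef_pos: [300.2, -419.8, 187.0]
tcp_rot: [1.851, 1.36, -0.429]
ft_force: [0.0, -0.2, -0.6]
opening: 0.526
```

```bash
python3 g1.py 80 8
```

```text
t 0.95 tcp [ 300.2 -419.8  187. ] op 0.526 F [ 0.  -0.2 -0.6]
total shift tool [  31.2  -21.5 -208.3] rotvec [-0.536  0.107  0.176] dist 212.0 q [-1.15  0.31  1.97  0.22  0.71 -0.6 ]
[  4.  -3. -26.] [-0.067  0.013  0.022]
[  4.  -1. -26.] [-0.067  0.013  0.022]
[  5.   1. -26.] [-0.067  0.013  0.022]
[  5.   2. -26.] [-0.067  0.013  0.022]
[  5.   4. -26.] [-0.067  0.013  0.022]
[  6.   5. -25.] [-0.067  0.013  0.022]
[  6.   7. -25.] [-0.067  0.013  0.022]
[  7.   8. -24.] [-0.067  0.013  0.022]
```

Tracking is excellent.

>>> {"api": "servo_tool", "payload": {
  "steps": "4 -3 -26 -0.067 0.013 0.022 50; 4 -1 -26 -0.067 0.013 0.022 50; 5 1 -26 -0.067 0.013 0.022 50; 5 2 -26 -0.067 0.013 0.022 50; 5 4 -26 -0.067 0.013 0.022 50; 6 5 -25 -0.067 0.013 0.022 50; 6 7 -25 -0.067 0.013 0.022 50; 7 8 -24 -0.067 0.013 0.022 50"
}}

```text
t: 1.75
eef_pos: [426.0, -240.6, 162.3]
tcp_rot: [1.55, 1.165, -0.159]
ft_force: [0.4, 0.1, 0.0]
opening: 0.523
```

```bash
python3 g1.py 80 1; python3 - <<'E'
from h import *
snap('wrist','w1');snap('side','s1')
E
```

```text
t 1.75 tcp [ 426.  -240.6  162.3] op 0.523 F [0.4 0.1 0. ]
total shift tool [-1.6  0.8  9.6] rotvec [ 0.022 -0.    -0.005] dist 10.0 q [-0.78  0.28  2.19  0.62  0.41 -1.18]
[-2.  1. 10.] [ 0.022 -0.    -0.005]
```

View pics/w1.png

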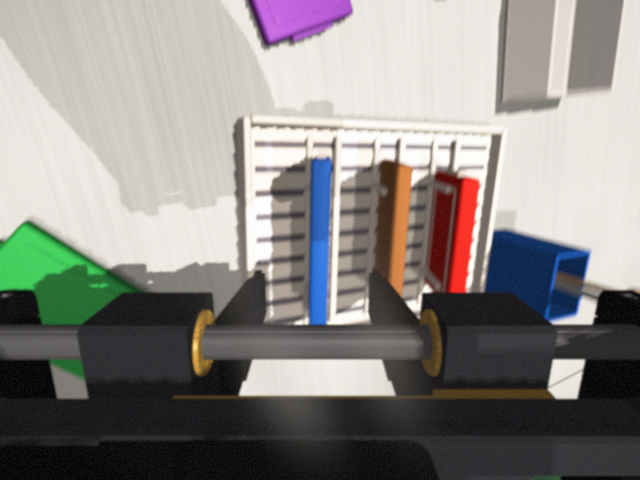

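View pics/s1.png

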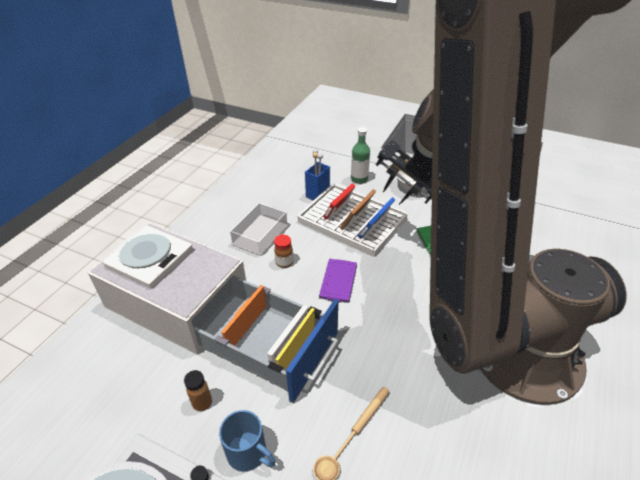

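```bash
python3 m.py w1 | grep -A1 -E 'blue|red|brown' ; python3 g1.py 20 1;python3 g1.py -30 1
```

```text
w1 blue 2804 top 92.0 edge c [ 459.6 -241.4   89.8] yaw -0.162 ends [[450.0, -303.0], [468.0, -187.0]] mid [ 459.  -244.8]
w1 red 3652 top 89.2 edge c [ 591.  -269.3   86.9] yaw -0.163 ends [[583.0, -319.0], [599.0, -224.0]] mid [ 590.7 -271.3]
    plane n [ 0.907 -0.152  0.394] pt [ 596.3 -272.2   53. ] lean 0.405 yaw -0.166 1435
w1 brown 3429 top 99.8 edge c [ 520.2 -243.4   97.7] yaw -0.157 ends [[512.0, -295.0], [527.0, -200.0]] mid [ 519.5 -247.4]
    plane n [ 0.892 -0.149  0.428] pt [ 529.1 -243.2   64.6] lean 0.442 yaw -0.166 1151
--
w1 dblue 0
w1 white 0
t 1.85 tcp [ 425.9 -239.3  161.8] op 0.526 F [-0.7  0.2  0.1]
total shift tool [58.   1.  10.9] rotvec [ 0.023 -0.002 -0.004] dist 59.0 q [-0.78  0.28  2.19  0.62  0.41 -1.18]
[58.  1. 11.] [ 0.023 -0.002 -0.004]
t 1.85 tcp [ 425.9 -239.3  161.8] op 0.526 F [-0.7  0.2  0.1]
total shift tool [108.    0.8  11. ] rotvec [ 0.023 -0.002 -0.004] dist 109.0 q [-0.78  0.28  2.19  0.62  0.41 -1.18]
[108.   1.  11.] [ 0.023 -0.002 -0.004]
```

>>> {"api": "servo_tool", "payload": {
  "steps": "10 1 4 0.01 0 0 50; 15 1 4 0.01 0 0 50; 20 1 4 0.003 0 0 50; 20 0 0 0 0 0 50; 15 0 0 0 0 0 50; 10 0 0 0 0 0 50; 10 0 0 0 0 0 50; 0 0 0 0 0 0 50"
}}

```text
t: 2.65
eef_pos: [466.8, -263.4, 68.7]
tcp_rot: [1.576, 1.166, -0.165]
ft_force: [0.5, 0.5, 0.0]
opening: 0.524
```

```bash
sed -i 's/455.5,-255,/457.5,-256,/' g1.py; python3 g1.py -30 1;python3 - <<'E'
from h import *
snap('wrist','w2')
E
```

```text
t 2.65 tcp [ 466.8 -263.4   68.7] op 0.524 F [0.5 0.5 0. ]
total shift tool [ 5.9 -1.2 -5.9] rotvec [-0.009  0.002 -0.004] dist 8.0 q [-0.75  0.52  2.17  1.1   0.25 -1.63]
[ 6. -1. -6.] [-0.009  0.002 -0.004]
```

View pics/w2.png

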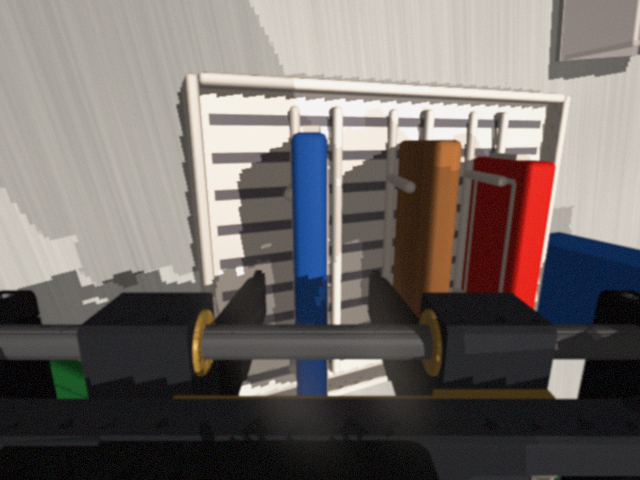

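>>> {"api": "servo_tool", "payload": {
  "steps": "2 -1 -3 0 0 0 50; 3 0 -3 0 0 0 50; 0 0 0 0 0 0 40; 0 0 0 0 0 0 20; 0 0 0 0 0 0 6; 0 0 0 0 0 0 6; 0 0 0 0 0 0 6; 0 0 0 0 0 0 6"
}}

```text
t: 3.5
eef_pos: [468.8, -258.0, 66.1]
tcp_rot: [1.573, 1.163, -0.169]
ft_force: [-0.1, 0.4, -1.9]
opening: 0.149
```

```bash
python3 g1.py -30 1; python3 g1.py 40 1
```

```text
t 3.5 tcp [ 468.8 -258.    66.1] op 0.149 F [-0.1  0.4 -1.9]
total shift tool [ 3.  -1.1 -0.2] rotvec [-0.01   0.003 -0.007] dist 3.0 q [-0.74  0.52  2.18  1.16  0.23 -1.68]
[ 3. -1. -0.] [-0.01   0.003 -0.007]
t 3.5 tcp [ 468.8 -258.    66.1] op 0.149 F [-0.1  0.4 -1.9]
total shift tool [-67.   -0.6   0.1] rotvec [-0.01   0.003 -0.007] dist 67.0 q [-0.74  0.52  2.18  1.16  0.23 -1.68]
[-67.  -1.   0.] [-0.01   0.003 -0.007]
```

>>> {"api": "servo_tool", "payload": {
  "steps": "-6 0 0 0 0 0 6; -12 0 0 0 0 0 6; -16 0 0 0 0 0 6; -16 0 0 0 0 0 6; -20 0 0 0 0 0 6; -25 0 0 0 0 0 6; -25 8 0 0 0 0 6; -25 10 0 0 0 0 6"
}}

```text
t: 4.3
eef_pos: [424.8, -249.7, 206.5]
tcp_rot: [1.584, 1.175, -0.159]
ft_force: [-0.0, -0.8, -1.5]
opening: 0.144
```

```bash
cat > d1.py <<'E'
from p import *
import sys
# drop pose: x y z N, upright yaw -0.056
u,n=slab(-0.056,0.0); R=frame(u,n)
plan(R,np.array([float(a) for a in sys.argv[1:4]]),int(sys.argv[4]))
E
python3 d1.py 527 231 230 16; python3 - <<'E'
from h import *
snap('wrist','w3')
E
```

```text
t 4.3 tcp [ 424.8 -249.7  206.5] op 0.144 F [-0.  -0.8 -1.5]
total shift tool [ -12.1   25.4 -491.2] rotvec [-0.115  0.018 -0.396] dist 492.0 q [-0.79  0.21  2.12  0.46  0.54 -0.99]
[ -1.   2. -31.] [-0.007  0.001 -0.025]
[ -1.   2. -31.] [-0.007  0.001 -0.025]
[ -1.   2. -31.] [-0.007  0.001 -0.025]
[ -1.   2. -31.] [-0.007  0.001 -0.025]
[ -1.   2. -31.] [-0.007  0.001 -0.025]
[ -1.   3. -31.] [-0.007  0.001 -0.025]
[ -1.   3. -31.] [-0.007  0.001 -0.025]
[ -1.   3. -31.] [-0.007  0.001 -0.025]
[ -1.   3. -31.] [-0.007  0.001 -0.025]
[ -1.   3. -31.] [-0.007  0.001 -0.025]
[ -1.   4. -31.] [-0.007  0.001 -0.025]
[ -1.   4. -30.] [-0.007  0.001 -0.025]
[ -1.   4. -30.] [-0.007  0.001 -0.025]
[ -1.   4. -30.] [-0.007  0.001 -0.025]
[ -1.   4. -30.] [-0.007  0.001 -0.025]
[ -1.   5. -30.] [-0.007  0.001 -0.025]
```

View pics/w3.png

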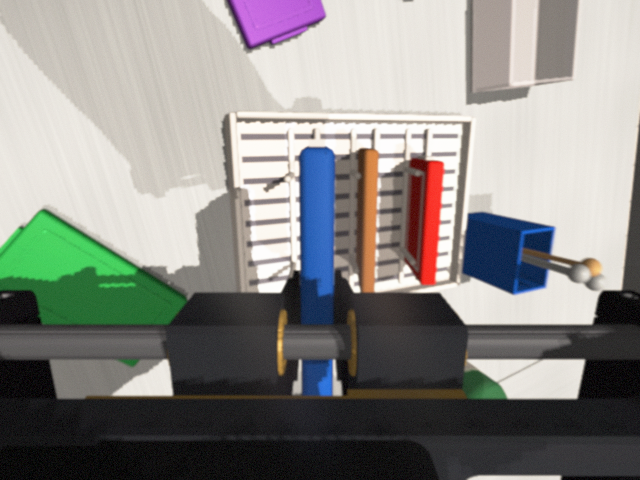

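```bash
python3 - <<'E'
from p import *
from m import masks
W=cloud('w3'); hsv=cv2.cvtColor(load('w3')['im'],cv2.COLOR_BGR2HSV)
s,R,p=cur()
L=(W-p)@R.as_matrix()
m=(hsv[...,0]>105)&(hsv[...,0]<125)&(hsv[...,1]>150); v,u=np.mgrid[0:480,0:640]; m&=(u<345)&(u>295)&(v<290)
P=L[m]; print(len(P),np.nanpercentile(P,[1,5,50,95,99],axis=0).round(1))
E
```

```text
4543 [[-24.8  -8.2 -69.7]
 [-24.3  -7.7 -67.6]
 [-23.2  -2.  -44. ]
 [-22.    3.7 -16.8]
 [-21.2   4.2 -14.3]]
```

>>> {"api": "servo_tool", "payload": {
  "steps": "-2 2 -25 -0.007 0.001 -0.025 6; -2 2 -31 -0.007 0.001 -0.025 6; -2 2 -31 -0.007 0.001 -0.025 6; -2 2 -31 -0.007 0.001 -0.025 6; -2 2 -31 -0.007 0.001 -0.025 6; -1 3 -31 -0.007 0.001 -0.025 6; -1 3 -31 -0.007 0.001 -0.025 6; -1 3 -31 -0.007 0.001 -0.025 6"
}}

```text
t: 5.15
eef_pos: [474.9, -7.6, 227.4]
tcp_rot: [1.522, 1.376, -0.168]
ft_force: [0.3, -0.3, -2.0]
opening: 0.145
```

```bash
python3 d1.py 527 231 230 8
```

```text
t 5.15 tcp [474.9  -7.6 227.4] op 0.145 F [ 0.3 -0.3 -2. ]
total shift tool [  -0.4   23.6 -243.1] rotvec [-0.063  0.016 -0.194] dist 244.0 q [-0.15  0.19  2.01 -0.    0.74 -0.03]
[ -0.   3. -30.] [-0.008  0.002 -0.024]
[ -0.   3. -30.] [-0.008  0.002 -0.024]
[ -0.   3. -30.] [-0.008  0.002 -0.024]
[ -0.   4. -30.] [-0.008  0.002 -0.024]
[ -0.   4. -30.] [-0.008  0.002 -0.024]
[ -0.   4. -30.] [-0.008  0.002 -0.024]
[ -0.   4. -30.] [-0.008  0.002 -0.024]
[ -0.   5. -30.] [-0.008  0.002 -0.024]
```

>>> {"api": "servo_tool", "payload": {
  "steps": "0 3 -30 -0.008 0.002 -0.024 6; 0 3 -30 -0.008 0.002 -0.024 6; 0 3 -30 -0.008 0.002 -0.024 6; 0 4 -30 -0.008 0.002 -0.024 6; 0 4 -30 -0.008 0.002 -0.024 6; 0 4 -30 -0.008 0.002 -0.024 6; 0 4 -30 -0.008 0.002 -0.024 6; 0 5 -28 -0.008 0.002 -0.024 6"
}}

```text
t: 5.95
eef_pos: [524.6, 239.3, 224.8]
tcp_rot: [-1.741, 1.559, 2.924]
ft_force: [0.3, 0.5, -0.4]
opening: 0.146
```

```bash
python3 - <<'E'
from h import *
snap('wrist','w4'); snap('side','s4')
E
python3 d1.py 527 231 120 8
```

```text
t 6.05 tcp [525.2 240.5 224.3] op 0.145 F [-0.  -1.2 -1.3]
total shift tool [104.2   3.5   9.6] rotvec [ 0.01  -0.003  0.012] dist 105.0 q [0.31 0.42 1.66 0.01 1.07 0.35]
[13.  0.  1.] [ 0.001 -0.     0.001]
[13.  0.  1.] [ 0.001 -0.     0.001]
[13.  0.  1.] [ 0.001 -0.     0.001]
[13.  0.  1.] [ 0.001 -0.     0.001]
[13.  0.  1.] [ 0.001 -0.     0.001]
[13.  0.  1.] [ 0.001 -0.     0.001]
[13.  0.  1.] [ 0.001 -0.     0.001]
[13.  0.  1.] [ 0.001 -0.     0.001]
```

View pics/w4.png

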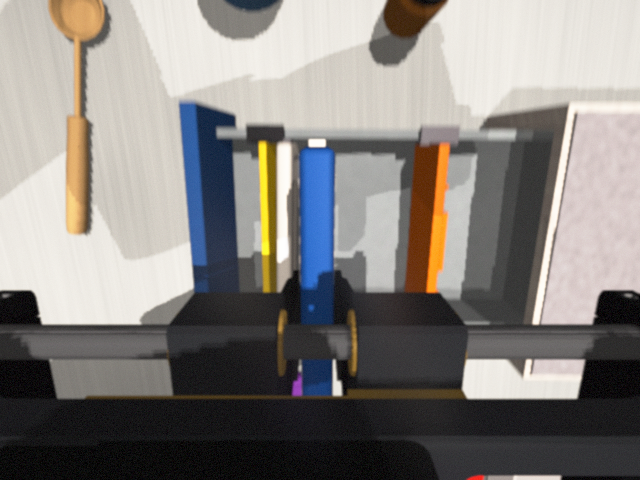

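View pics/s4.png

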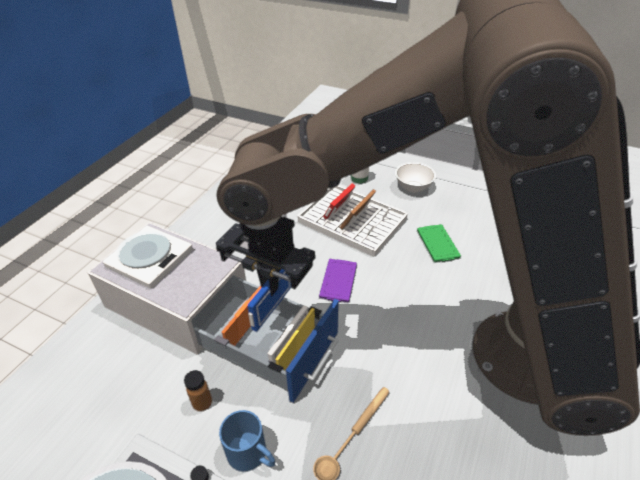

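```bash
python3 - <<'E'
from h import *
W=cloud('w4'); im=load('w4')['im']
for v in (180,220,260):
    print(v,[(u,*(int(a) for a in np.nan_to_num(W[v,u]))) for u in (188,215,262,270,280,286,292,297,345,380,410,418,428,434,440,450)])
for v in range(105,165,5): print(v,W[v,370].round(),W[v,240].round())
E
```

```text
180 [(188, 434, 289, 126), (215, 443, 285, 90), (262, 482, 283, 98), (270, 485, 281, 76), (280, 497, 284, 106), (286, 502, 283, 106), (292, 505, 282, 96), (297, 505, 276, 37), (345, 552, 273, 22), (380, 586, 271, 22), (410, 615, 270, 23), (418, 617, 272, 49), (428, 617, 275, 80), (434, 617, 277, 99), (440, 620, 278, 103), (450, 654, 268, 23)]
220 [(188, 430, 260, 126), (215, 441, 253, 96), (262, 479, 251, 98), (270, 483, 248, 81), (280, 495, 252, 106), (286, 499, 252, 105), (292, 503, 250, 96), (297, 502, 235, 22), (345, 550, 232, 22), (380, 586, 231, 24), (410, 614, 231, 31), (418, 615, 237, 60), (428, 615, 244, 91), (434, 616, 246, 103), (440, 621, 246, 102), (450, 656, 228, 24)]
260 [(188, 376, 190, 0), (215, 439, 221, 103), (262, 476, 217, 97), (270, 481, 214, 87), (280, 492, 219, 105), (286, 497, 219, 105), (292, 501, 215, 95), (297, 499, 192, 23), (345, 549, 190, 23), (380, 585, 189, 24), (410, 612, 194, 43), (418, 613, 203, 71), (428, 613, 213, 101), (434, 617, 213, 103), (440, 624, 211, 99), (450, 658, 185, 21)]
105 [580. 344.   0.] [451. 350.   0.]
110 [580. 339.   0.] [451. 345.   1.]
115 [580. 334.   0.] [450. 341.   0.]
120 [580. 330.  -0.] [449. 336.   0.]
125 [580. 325.  -0.] [449. 331.   0.]
130 [580. 320.   0.] [448. 326.  -1.]
135 [570. 314.  78.] [464. 319.  78.]
140 [570. 310.  79.] [452. 316.  23.]
145 [577. 306.  23.] [452. 312.  23.]
150 [577. 301.  23.] [451. 307.  23.]
155 [577. 296.  23.] [451. 302.  22.]
160 [577. 291.  23.] [451. 297.  24.]
```

```bash
python3 d1.py 529 229 90 8
```

```text
t 6.05 tcp [525.2 240.5 224.3] op 0.145 F [-0.  -1.2 -1.3]
total shift tool [134.2   5.9  11.6] rotvec [ 0.01  -0.003  0.012] dist 135.0 q [0.31 0.42 1.66 0.01 1.07 0.35]
[17.  1.  1.] [ 0.001 -0.     0.001]
[17.  1.  1.] [ 0.001 -0.     0.001]
[17.  1.  1.] [ 0.001 -0.     0.001]
[17.  1.  1.] [ 0.001 -0.     0.001]
[17.  1.  1.] [ 0.001 -0.     0.001]
[17.  1.  1.] [ 0.001 -0.     0.001]
[17.  1.  1.] [ 0.001 -0.     0.001]
[17.  1.  1.] [ 0.001 -0.     0.001]
```

>>> {"api": "servo_tool", "payload": {
  "steps": "0 3 6 0.005 -0.001 0.006 6; 0 3 6 0.005 -0.001 0.006 6; 15 0 0 0 0 0 6; 20 0 0 0 0 0 6; 20 0 0 0 0 0 6; 20 0 0 0 0 0 6; 15 0 0 0 0 0 6; 10 0 0 0 0 0 6"
}}

```text
t: 6.85
eef_pos: [531.2, 218.7, 121.9]
tcp_rot: [1.683, 1.565, 0.049]
ft_force: [0.0, -0.0, -2.4]
opening: 0.145
```

```bash
python3 d1.py 529 229 79 1; python3 - <<'E'
from h import *
snap('side','s5')
im=load('s5')['im']; cv2.imwrite('pics/s5c.png',cv2.resize(im[230:400,180:350],(600,600),interpolation=cv2.INTER_CUBIC))
E
```

```text
t 6.85 tcp [531.2 218.7 121.9] op 0.145 F [ 0.  -0.  -2.4]
total shift tool [ 42.9  -3.1 -10.1] rotvec [-0.008 -0.001 -0.006] dist 44.0 q [ 0.28  0.53  1.79 -0.    0.82  0.34]
[ 43.  -3. -10.] [-0.008 -0.001 -0.006]
```

View pics/s5c.png

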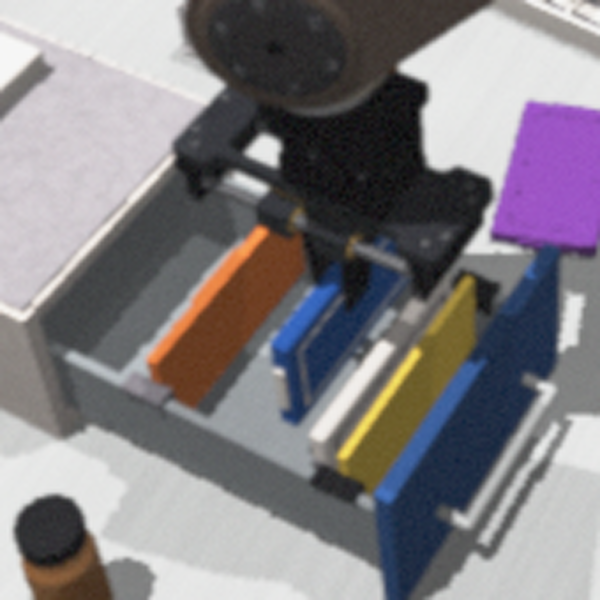

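>>> {"api": "servo_tool", "payload": {
  "steps": "0 -1 -5 -0.004 0 -0.003 6; 0 -1 -5 -0.004 0 -0.003 6; 10 0 0 0 0 0 6; 10 0 0 0 0 0 6; 8 0 0 0 0 0 6; 4 0 0 0 0 0 6; 3 0 0 0 0 0 6; 0 0 0 0 0 0 6"
}}

```text
t: 7.7
eef_pos: [530.0, 228.7, 84.3]
tcp_rot: [2.737, 1.57, 1.11]
ft_force: [0.7, 0.4, -2.3]
opening: 0.144
```

```bash
python3 d1.py 529 229 79 1
```

```text
t 7.7 tcp [530.  228.7  84.3] op 0.144 F [ 0.7  0.4 -2.3]
total shift tool [ 5.3 -1.  -0.2] rotvec [-0.    -0.001 -0.   ] dist 5.0 q [0.29 0.59 1.8  0.   0.75 0.35]
[ 5. -1. -0.] [-0.    -0.001 -0.   ]
```

>>> {"api": "servo_tool", "payload": {
  "steps": "1 0 0 0 0 0 6; 1 0 0 0 0 0 6; 1 0 0 0 0 0 6; 1 0 0 0 0 0 6; 1 0 0 0 0 0 6; 0 0 0 0 0 0 6; 0 0 0 0 0 0 6; 0 0 0 0 0 0 6"
}}

```text
t: 8.5
eef_pos: [530.4, 228.8, 79.7]
tcp_rot: [2.232, 1.569, 0.605]
ft_force: [0.4, 0.4, -1.6]
opening: 0.147
```

>>> {"api": "servo_tool", "payload": {
  "steps": "1 0 0 0 0 0 6; 1 0 0 0 0 0 6; 0 0 0 0 0 0 6; 1 0 0 0 0 0 6; 0 0 0 0 0 0 6; 0 0 0 0 0 0 6; 0 0 0 0 0 0 6; 0 0 0 0 0 0 6"
}}

```text
t: 9.3
eef_pos: [530.6, 228.8, 76.8]
tcp_rot: [2.148, 1.568, 0.521]
ft_force: [-1.3, 0.2, 0.4]
opening: 0.145
```

>>> {"api": "servo_tool", "payload": {
  "steps": "1 0 0 0 0 0 6; 0 0 0 0 0 0 6; 0 0 0 0 0 0 6; 0 0 0 0 0 0 6; 0 0 0 0 0 0 6; 0 0 0 0 0 0 6; 0 0 0 0 0 0 6; 0 0 0 0 0 0 6"
}}

```text
t: 10.1
eef_pos: [530.8, 229.1, 76.7]
tcp_rot: [2.127, 1.567, 0.499]
ft_force: [0.0, -0.5, 1.3]
opening: 0.144
```

```bash
python3 - <<'E'
from h import *
snap('side','s6')
im=load('s6')['im']; cv2.imwrite('pics/s6c.png',cv2.resize(im[230:400,180:350],(600,600),interpolation=cv2.INTER_CUBIC))
print(sensors.state()['ft_force'])
E
```

```text
[-0.73965469  0.94919255  0.46246459]
```

View pics/s6c.png

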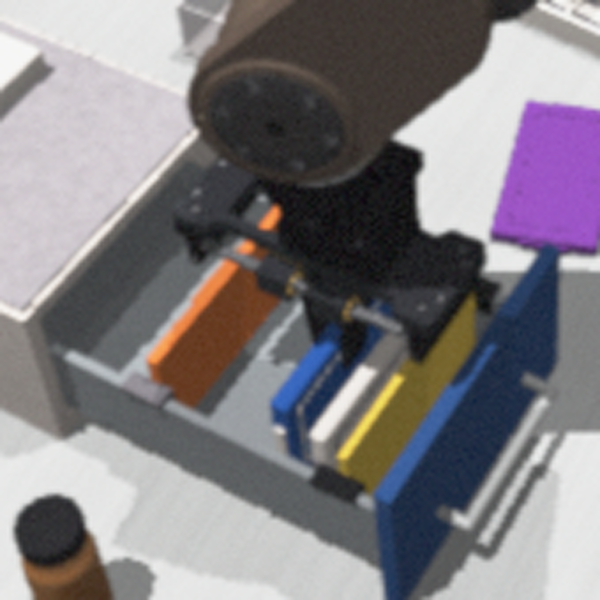

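>>> {"api": "servo_tool", "payload": {
  "steps": "0 0 0 0 0 0 15; 0 0 0 0 0 0 17; 0 0 0 0 0 0 19; 0 0 0 0 0 0 21; 0 0 0 0 0 0 22; -3 0 0 0 0 0 22; -6 0 0 0 0 0 22; -10 0 0 0 0 0 22"
}}

```text
t: 10.95
eef_pos: [530.4, 228.8, 95.7]
tcp_rot: [2.309, 1.569, 0.681]
ft_force: [0.2, -0.7, -0.8]
opening: 0.233
```

>>> {"api": "servo_tool", "payload": {
  "steps": "-15 0 0 0 0 0 22; -20 0 0 0 0 0 22; -25 0 0 0 0 0 22; -30 0 0 0 0 0 30; -30 0 0 0 0 0 40; -20 0 0 0 0 0 50; 0 0 0 0 0 0 50; 0 0 0 0 0 0 50"
}}

```text
t: 11.75
eef_pos: [529.7, 228.6, 248.6]
tcp_rot: [2.009, 1.563, 0.382]
ft_force: [-0.0, -0.1, 0.2]
opening: 0.517
```

```bash
python3 - <<'E'
from h import *
snap('wrist','w7');snap('side','s7')
im=load('s7')['im']; cv2.imwrite('pics/s7c.png',cv2.resize(im[230:400,180:350],(600,600),interpolation=cv2.INTER_CUBIC))
E
```

```text
(no output)
```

View pics/s7c.png

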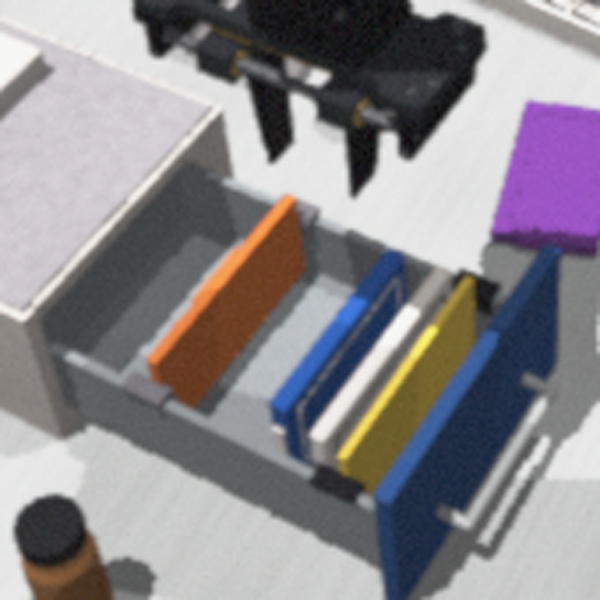

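View pics/w7.png

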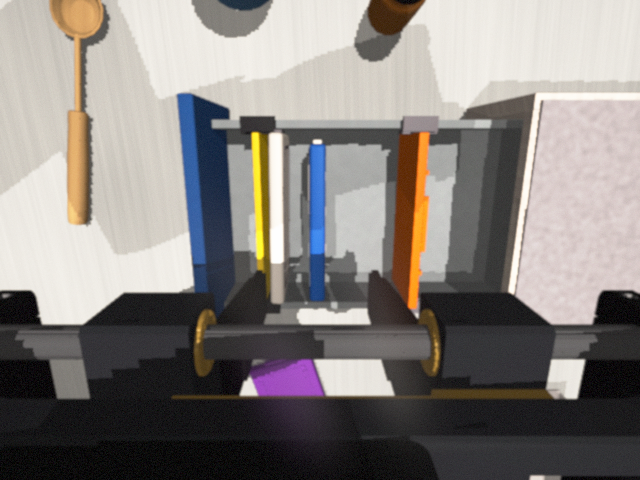

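```bash
cat > g2.py <<'E'
from p import *
import sys
u,n=slab(-0.162,0.4); R=frame(u,n)
Tt=np.array([588.3,-283,87.5])
plan(R,Tt+float(sys.argv[1])*u,int(sys.argv[2]))
E
python3 g2.py 130 16
```

```text
t 11.85 tcp [529.7 228.6 247.9] op 0.52 F [-0.8 -0.4  0.7]
total shift tool [ 39.4  36.8 502.2] rotvec [ 0.103 -0.024  0.394] dist 505.0 q [0.29 0.39 1.64 0.   1.11 0.35]
[ 2.  2. 31.] [ 0.006 -0.002  0.025]
[ 3.  2. 31.] [ 0.006 -0.002  0.025]
[ 3.  3. 31.] [ 0.006 -0.002  0.025]
[ 3.  3. 31.] [ 0.006 -0.002  0.025]
[ 3.  3. 31.] [ 0.006 -0.002  0.025]
[ 3.  3. 31.] [ 0.006 -0.002  0.025]
[ 3.  3. 31.] [ 0.006 -0.002  0.025]
[ 3.  3. 31.] [ 0.006 -0.002  0.025]
[ 3.  3. 31.] [ 0.006 -0.002  0.025]
[ 4.  3. 31.] [ 0.006 -0.002  0.025]
[ 4.  4. 31.] [ 0.006 -0.002  0.025]
[ 4.  4. 31.] [ 0.006 -0.002  0.025]
[ 4.  4. 31.] [ 0.006 -0.002  0.025]
[ 4.  4. 31.] [ 0.006 -0.002  0.025]
[ 4.  4. 31.] [ 0.006 -0.002  0.025]
[ 4.  4. 31.] [ 0.006 -0.002  0.025]
```

>>> {"api": "servo_tool", "payload": {
  "steps": "1 2 31 0.006 -0.002 0.025 50; 2 2 31 0.006 -0.002 0.025 50; 2 3 31 0.006 -0.002 0.025 50; 2 3 31 0.006 -0.002 0.025 50; 3 3 31 0.006 -0.002 0.025 50; 3 3 31 0.006 -0.002 0.025 50; 3 3 31 0.006 -0.002 0.025 50; 3 3 31 0.006 -0.002 0.025 50"
}}

```text
t: 12.65
eef_pos: [531.3, -26.5, 221.9]
tcp_rot: [1.516, 1.372, -0.156]
ft_force: [0.4, -0.4, -0.2]
opening: 0.525
```

```bash
python3 g2.py 120 8
```

```text
t 12.65 tcp [531.3 -26.5 221.9] op 0.525 F [ 0.4 -0.4 -0.2]
total shift tool [ 33.2  30.1 246.3] rotvec [ 0.061 -0.007  0.201] dist 250.0 q [-0.18  0.28  1.9   0.01  0.76 -0.08]
[ 4.  4. 31.] [ 0.008 -0.001  0.025]
[ 4.  4. 31.] [ 0.008 -0.001  0.025]
[ 4.  4. 31.] [ 0.008 -0.001  0.025]
[ 5.  4. 31.] [ 0.008 -0.001  0.025]
[ 5.  4. 31.] [ 0.008 -0.001  0.025]
[ 5.  4. 31.] [ 0.008 -0.001  0.025]
[ 5.  4. 31.] [ 0.008 -0.001  0.025]
[ 5.  5. 31.] [ 0.008 -0.001  0.025]
```

>>> {"api": "servo_tool", "payload": {
  "steps": "4 4 31 0.008 -0.001 0.025 50; 4 4 31 0.008 -0.001 0.025 50; 4 4 31 0.008 -0.001 0.025 50; 5 4 31 0.008 -0.001 0.025 50; 5 4 31 0.008 -0.001 0.025 50; 5 4 31 0.008 -0.001 0.025 50; 5 4 28 0.008 -0.001 0.025 50; 0 0 0 0 0 0 50"
}}

```text
t: 13.45
eef_pos: [534.8, -254.7, 189.5]
tcp_rot: [1.573, 1.204, -0.162]
ft_force: [-0.3, -0.3, 0.3]
opening: 0.523
```

```bash
python3 - <<'E'
from h import *
snap('wrist','w8')
E
python3 m.py w8 | grep -A1 -E 'red|brown'; python3 g2.py 60 8
```

```text
w8 red 2583 top 89.8 edge c [ 590.3 -278.6   87.3] yaw -0.164 ends [[580.0, -339.0], [599.0, -224.0]] mid [ 589.8 -281.5]
w8 brown 4433 top 99.8 edge c [ 522.6 -234.9   97.8] yaw -0.175 ends [[515.0, -277.0], [529.0, -200.0]] mid [ 521.9 -238.7]
    plane n [ 0.892 -0.147  0.427] pt [ 543.  -255.9   59.2] lean 0.441 yaw -0.163 2331
t 13.5 tcp [ 534.6 -253.3  189.5] op 0.525 F [0.4 0.4 0.4]
total shift tool [56.  15.4 20.7] rotvec [-0.002 -0.001  0.034] dist 62.0 q [-0.63  0.37  1.91  0.31  0.55 -0.71]
[7. 2. 3.] [-0.    -0.     0.004]
[7. 2. 3.] [-0.    -0.     0.004]
[7. 2. 3.] [-0.    -0.     0.004]
[7. 2. 3.] [-0.    -0.     0.004]
[7. 2. 3.] [-0.    -0.     0.004]
[7. 2. 3.] [-0.    -0.     0.004]
[7. 2. 3.] [-0.    -0.     0.004]
[7. 2. 3.] [-0.    -0.     0.004]
```

View pics/w8.png

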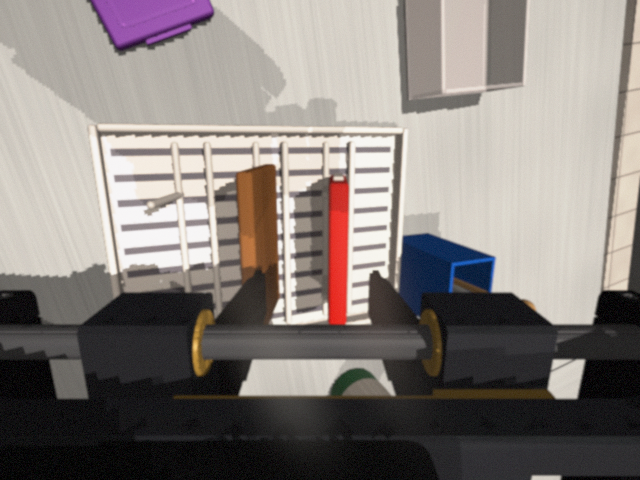

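>>> {"api": "servo_tool", "payload": {
  "steps": "0 5 7 0 0 0.012 50; 0 5 6 0 0 0.011 50; 0 5 6 0 0 0.011 50; 10 1 0 0 0 0 50; 15 0 0 0 0 0 50; 15 0 0 0 0 0 50; 15 0 0 0 0 0 50; 0 0 0 0 0 0 50"
}}

```text
t: 14.3
eef_pos: [570.5, -275.9, 139.1]
tcp_rot: [1.578, 1.172, -0.154]
ft_force: [-1.0, 0.2, -0.0]
opening: 0.525
```

```bash
sed -i 's/588.3,-283,/589,-282.5,/' g2.py; python3 - <<'E'
from h import *
snap('wrist','w9')
E
python3 g2.py -24 1
```

```text
t 14.35 tcp [ 570.4 -275.9  139.9] op 0.527 F [ 0.2  0.2 -0.4]
total shift tool [79.8 -2.5  3.7] rotvec [ 0.001 -0.003  0.   ] dist 80.0 q [-0.63  0.49  1.89  0.43  0.45 -0.83]
[80. -2.  4.] [ 0.001 -0.003  0.   ]
```

View pics/w9.png

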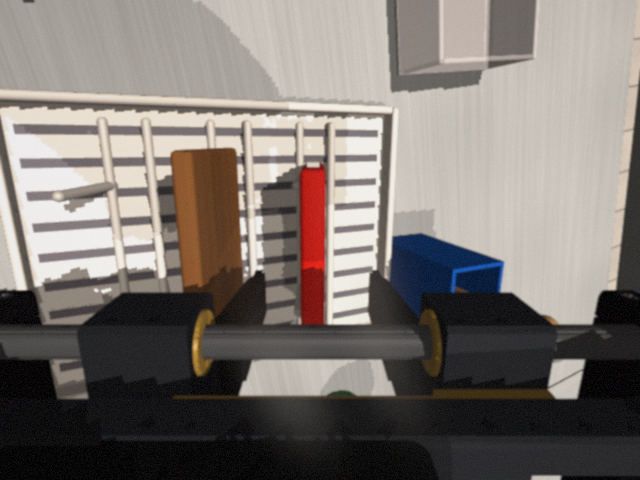

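>>> {"api": "servo_tool", "payload": {
  "steps": "10 -1 2 0 0 0 50; 15 -1 2 0 0 0 50; 15 0 0 0 0 0 50; 15 0 0 0 0 0 50; 10 0 0 0 0 0 50; 8 0 0 0 0 0 50; 5 0 0 0 0 0 50; 0 0 0 0 0 0 50"
}}

```text
t: 15.15
eef_pos: [600.4, -285.1, 60.4]
tcp_rot: [1.576, 1.172, -0.155]
ft_force: [0.6, 0.7, 0.1]
opening: 0.526
```

```bash
python3 g2.py -24 1; python3 - <<'E'
from h import *
snap('side','s9'); im=load('s9')['im']; cv2.imwrite('pics/s9c.png',cv2.resize(im[130:270,280:440],(685,600),interpolation=cv2.INTER_CUBIC))
E
```

```text
t 15.15 tcp [ 600.4 -285.1   60.4] op 0.526 F [0.6 0.7 0.1]
total shift tool [-5.5 -0.2 -0.7] rotvec [ 0.001 -0.003  0.001] dist 6.0 q [-0.61  0.64  1.86  0.57  0.32 -0.97]
[-5. -0. -1.] [ 0.001 -0.003  0.001]
```

View pics/s9c.png

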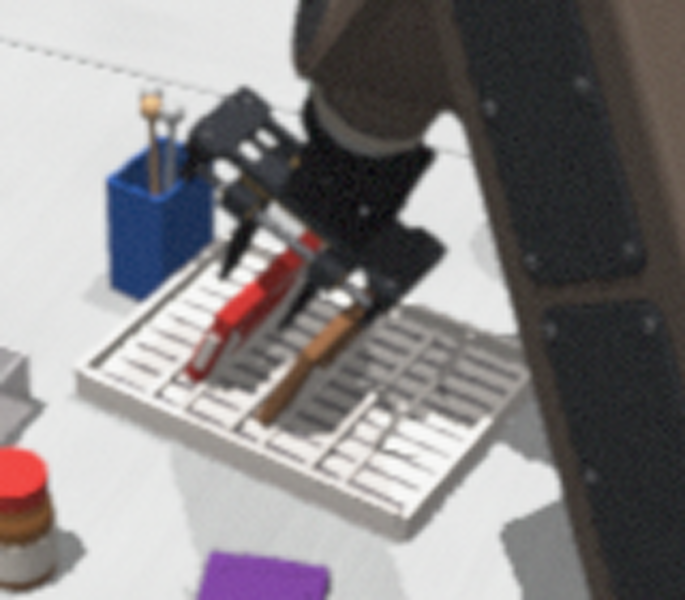

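>>> {"api": "servo_tool", "payload": {
  "steps": "-3 0 0 0 0 0 50; 0 0 0 0 0 0 40; 0 0 0 0 0 0 25; 0 0 0 0 0 0 8; 0 0 0 0 0 0 8; 0 0 0 0 0 0 8; 0 0 0 0 0 0 8; 0 0 0 0 0 0 8"
}}

```text
t: 16.0
eef_pos: [599.1, -285.1, 65.8]
tcp_rot: [1.573, 1.169, -0.158]
ft_force: [-0.1, -0.2, -2.3]
opening: 0.166
```

>>> {"api": "servo_tool", "payload": {
  "steps": "-6 0 0 0 0 0 8; -12 0 0 0 0 0 8; -16 0 0 0 0 0 8; -16 0 0 0 0 0 8; -20 0 0 0 0 0 8; -25 0 0 0 0 0 8; -25 8 0 0 0 0 8; -25 10 0 0 0 0 8"
}}

```text
t: 16.8
eef_pos: [553.4, -277.5, 214.5]
tcp_rot: [1.573, 1.174, -0.16]
ft_force: [-0.2, -0.4, -1.6]
opening: 0.168
```

```bash
python3 - <<'E'
from p import *
snap('wrist','w10')
W=cloud('w10'); hsv=cv2.cvtColor(load('w10')['im'],cv2.COLOR_BGR2HSV)
s,R,p=cur()
L=(W-p)@R.as_matrix()
H=hsv[...,0]; m=((H<6)|(H>174))&(hsv[...,1]>150); v,u=np.mgrid[0:480,0:640]; m&=(u<350)&(u>280)&(v<290)
P=L[m]; print(len(P),np.nanpercentile(P,[1,5,50,95,99],axis=0).round(1))
E
python3 d1.py 568 227 230 16;
```

```text
4445 [[-20.5 -10.1 -61.7]
 [-20.   -9.3 -60.1]
 [-18.9  -2.6 -38.6]
 [-17.2   4.1 -14.8]
 [ -8.6   4.7 -12.8]]
t 16.85 tcp [ 554.8 -278.4  219.6] op 0.163 F [2.  0.  3.5]
total shift tool [ -37.4  -58.4 -500.9] rotvec [-0.104  0.023 -0.402] dist 506.0 q [-0.65  0.36  1.83  0.32  0.61 -0.73]
[ -2.  -4. -31.] [-0.006  0.001 -0.025]
[ -2.  -4. -31.] [-0.006  0.001 -0.025]
[ -2.  -3. -31.] [-0.006  0.001 -0.025]
[ -2.  -3. -31.] [-0.006  0.001 -0.025]
[ -2.  -3. -31.] [-0.006  0.001 -0.025]
[ -2.  -3. -31.] [-0.006  0.001 -0.025]
[ -2.  -3. -31.] [-0.006  0.001 -0.025]
[ -1.  -3. -31.] [-0.006  0.001 -0.025]
[ -1.  -2. -31.] [-0.006  0.001 -0.025]
[ -1.  -2. -32.] [-0.006  0.001 -0.025]
[ -1.  -2. -32.] [-0.006  0.001 -0.025]
[ -1.  -2. -32.] [-0.006  0.001 -0.025]
[ -1.  -2. -32.] [-0.006  0.001 -0.025]
[ -1.  -2. -32.] [-0.006  0.001 -0.025]
[ -1.  -1. -32.] [-0.006  0.001 -0.025]
[ -1.  -1. -32.] [-0.006  0.001 -0.025]
```

View pics/w10.png

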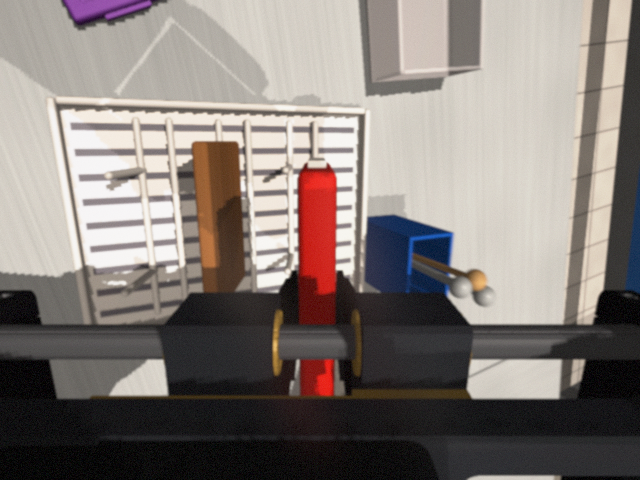

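>>> {"api": "servo_tool", "payload": {
  "steps": "-3 -4 -25 -0.006 0.001 -0.025 8; -3 -4 -31 -0.006 0.001 -0.025 8; -2 -3 -31 -0.006 0.001 -0.025 8; -2 -3 -31 -0.006 0.001 -0.025 8; -2 -3 -31 -0.006 0.001 -0.025 8; -2 -3 -31 -0.006 0.001 -0.025 8; -2 -3 -31 -0.006 0.001 -0.025 8; -1 -3 -31 -0.006 0.001 -0.025 8"
}}

```text
t: 17.65
eef_pos: [554.3, -31.5, 237.2]
tcp_rot: [1.471, 1.363, -0.222]
ft_force: [0.6, -0.4, -1.6]
opening: 0.167
```

```bash
python3 d1.py 568 225 225 8
```

```text
t 17.65 tcp [554.3 -31.5 237.2] op 0.167 F [ 0.6 -0.4 -1.6]
total shift tool [   3.   -19.3 -256.4] rotvec [-0.066  0.028 -0.206] dist 257.0 q [-0.17  0.29  1.84 -0.01  0.8  -0.04]
[  0.  -2. -32.] [-0.008  0.003 -0.026]
[  1.  -2. -32.] [-0.008  0.003 -0.026]
[  1.  -2. -32.] [-0.008  0.003 -0.026]
[  1.  -2. -32.] [-0.008  0.003 -0.026]
[  1.  -1. -32.] [-0.008  0.003 -0.026]
[  1.  -1. -32.] [-0.008  0.003 -0.026]
[  1.  -1. -32.] [-0.008  0.003 -0.026]
[  1.  -0. -32.] [-0.008  0.003 -0.026]
```

>>> {"api": "servo_tool", "payload": {
  "steps": "0 -2 -32 -0.008 0.003 -0.026 8; 0 -2 -32 -0.008 0.003 -0.026 8; 0 -2 -32 -0.008 0.003 -0.026 8; 0 -2 -32 -0.008 0.003 -0.026 8; 0 -1 -32 -0.008 0.003 -0.026 8; 0 -1 -32 -0.008 0.003 -0.026 8; 0 -1 -25 -0.008 0.003 -0.026 8; 0 0 0 -0.006 0.003 -0.02 8"
}}

```text
t: 18.45
eef_pos: [560.8, 194.2, 241.6]
tcp_rot: [0.7, 1.559, -0.932]
ft_force: [0.6, 0.5, -2.0]
opening: 0.167
```

```bash
python3 - <<'E'
from h import *
snap('wrist','w11')
W=cloud('w11')
for v in (190,220,250,270):
    print(v,[(u,*(int(a) for a in np.nan_to_num(W[v,u]))) for u in range(220,440,8)])
E
python3 d1.py 567 226 120 1
```

```text
190 [(220, 482, 229, 94), (228, 492, 230, 105), (236, 498, 230, 107), (244, 502, 228, 93), (252, 501, 222, 49), (260, 505, 218, 22), (268, 513, 218, 23), (276, 530, 227, 102), (284, 537, 227, 102), (292, 538, 216, 23), (300, 557, 248, 263), (308, 561, 248, 265), (316, 564, 247, 264), (324, 567, 247, 264), (332, 570, 247, 263), (340, 588, 213, 23), (348, 596, 212, 21), (356, 604, 212, 21), (364, 612, 212, 24), (372, 614, 218, 72), (380, 616, 222, 104), (388, 623, 221, 98), (396, 646, 209, 23), (404, 654, 209, 25), (412, 662, 208, 22), (420, 671, 208, 22), (428, 679, 207, 22), (436, 687, 207, 23)]
220 [(220, 480, 205, 99), (228, 481, 199, 74), (236, 495, 205, 105), (244, 500, 203, 95), (252, 499, 193, 53), (260, 502, 186, 22), (268, 510, 186, 23), (276, 528, 203, 104), (284, 535, 202, 102), (292, 535, 184, 22), (300, 556, 236, 263), (308, 560, 236, 264), (316, 563, 235, 263), (324, 566, 235, 264), (332, 569, 235, 263), (340, 586, 181, 21), (348, 595, 181, 23), (356, 603, 180, 22), (364, 612, 179, 22), (372, 612, 192, 79), (380, 615, 197, 102), (388, 637, 178, 23), (396, 646, 177, 23), 
[... 826 characters left out ...]
05, 149, 75), (268, 513, 149, 75), (276, 521, 149, 76), (284, 528, 148, 75), (292, 550, 207, 242), (300, 555, 214, 263), (308, 558, 215, 265), (316, 562, 214, 264), (324, 565, 214, 263), (332, 568, 214, 263), (340, 573, 206, 242), (348, 589, 144, 76), (356, 596, 144, 78), (364, 603, 146, 83), (372, 610, 145, 83), (380, 615, 152, 102), (388, 625, 145, 84), (396, 634, 142, 77), (404, 641, 141, 78), (412, 648, 141, 79), (420, 656, 140, 78), (428, 664, 140, 78), (436, 671, 140, 79)]
t 18.5 tcp [561.  192.9 241.6] op 0.165 F [-0.2 -0.1 -0.8]
total shift tool [121.3   3.2 -34.5] rotvec [-0.006  0.009 -0.007] dist 126.0 q [ 0.22  0.42  1.61 -0.01  1.11  0.29]
[121.   3. -35.] [-0.006  0.009 -0.007]
```

View pics/w11.png

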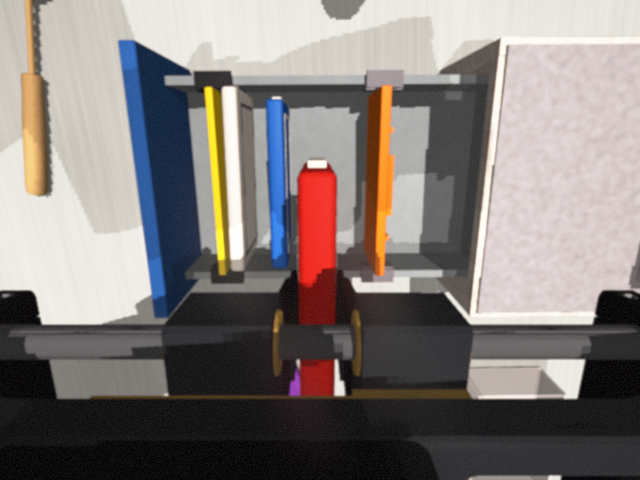

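```bash
python3 d1.py 575 226 120 1
```

```text
t 18.5 tcp [561.  192.9 241.6] op 0.165 F [-0.2 -0.1 -0.8]
total shift tool [121.4  11.1 -35. ] rotvec [-0.006  0.009 -0.007] dist 127.0 q [ 0.22  0.42  1.61 -0.01  1.11  0.29]
[121.  11. -35.] [-0.006  0.009 -0.007]
```

>>> {"api": "servo_tool", "payload": {
  "steps": "0 4 -12 -0.002 0.003 -0.003 8; 0 4 -12 -0.002 0.003 -0.002 8; 0 3 -11 -0.002 0.003 -0.002 8; 20 0 0 0 0 0 8; 30 0 0 0 0 0 8; 30 0 0 0 0 0 8; 20 0 0 0 0 0 8; 0 0 0 0 0 0 8"
}}

```text
t: 19.3
eef_pos: [577.7, 228.5, 141.0]
tcp_rot: [1.766, 1.565, 0.135]
ft_force: [0.2, -0.5, -2.0]
opening: 0.167
```

```bash
python3 d1.py 575 226 82 1;python3 - <<'E'
from h import *
snap('side','s12')
im=load('s12')['im']; cv2.imwrite('pics/s12c.png',cv2.resize(im[230:400,180:350],(600,600),interpolation=cv2.INTER_CUBIC))
E
```

```text
t 19.3 tcp [577.7 228.5 141. ] op 0.167 F [ 0.2 -0.5 -2. ]
total shift tool [59.  -2.9  2.7] rotvec [-0.005 -0.001 -0.006] dist 59.0 q [ 0.27  0.56  1.65 -0.    0.92  0.33]
[59. -3.  3.] [-0.005 -0.001 -0.006]
```

View pics/s12c.png

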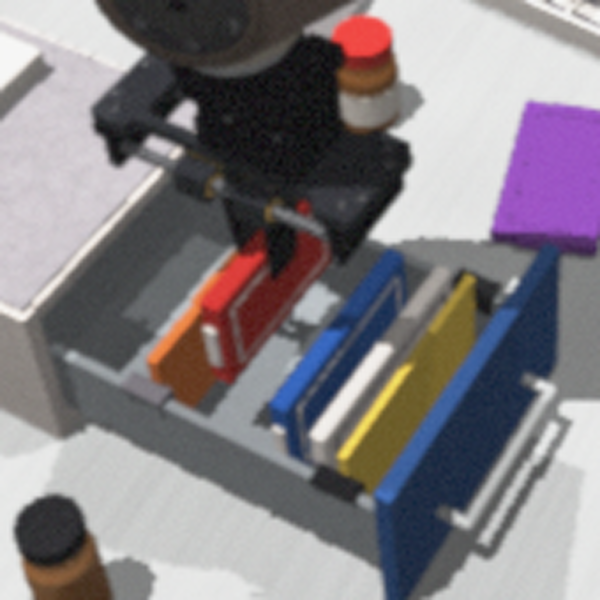

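>>> {"api": "servo_tool", "payload": {
  "steps": "10 -2 2 -0.003 0 -0.003 8; 15 -1 1 -0.002 0 -0.003 8; 12 0 0 0 0 0 8; 10 0 0 0 0 0 8; 6 0 0 0 0 0 8; 3 0 0 0 0 0 8; 1 0 0 0 0 0 8; 0 0 0 0 0 0 8"
}}

```text
t: 20.15
eef_pos: [577.0, 226.3, 83.9]
tcp_rot: [2.075, 1.564, 0.449]
ft_force: [-0.1, -0.4, -1.4]
opening: 0.166
```

>>> {"api": "servo_tool", "payload": {
  "steps": "1 0 0 0 0 0 8; 1 0 0 0 0 0 8; 1 0 0 0 0 0 8; 0 0 0 0 0 0 8; 1 0 0 0 0 0 8; 0 0 0 0 0 0 8; 0 0 0 0 0 0 8; 0 0 0 0 0 0 8"
}}

```text
t: 20.95
eef_pos: [577.6, 226.5, 80.9]
tcp_rot: [2.034, 1.561, 0.408]
ft_force: [-0.4, -0.1, -1.8]
opening: 0.17
```

>>> {"api": "servo_tool", "payload": {
  "steps": "1 0 0 0 0 0 8; 1 0 0 0 0 0 8; 1 0 0 0 0 0 8; 0 0 0 0 0 0 8; 1 0 0 0 0 0 8; 0 0 0 0 0 0 8; 0 0 0 0 0 0 8; 0 0 0 0 0 0 8"
}}

```text
t: 21.75
eef_pos: [577.6, 226.5, 76.5]
tcp_rot: [2.034, 1.562, 0.407]
ft_force: [-0.3, 0.1, -1.0]
opening: 0.166
```

```bash
python3 -c "
from p import *
for i in range(3): print(sensors.state()['ft_force'])
snap('side','s13')
im=load('s13')['im']; cv2.imwrite('pics/s13c.png',cv2.resize(im[230:400,180:350],(600,600),interpolation=cv2.INTER_CUBIC))
"; python3 d1.py 577 226 77 1
```

```text
[-0.34986593  0.08388487 -0.97259563]
[-0.34986593  0.08388487 -0.97259563]
[-0.34986593  0.08388487 -0.97259563]
t 21.8 tcp [577.7 226.5  76.5] op 0.164 F [ 0.1 -0.2 -1.6]
total shift tool [-0.5 -0.6  0.6] rotvec [ 0.    -0.004 -0.008] dist 1.0 q [0.27 0.64 1.7  0.   0.79 0.32]
[-1. -1.  1.] [ 0.    -0.004 -0.008]
```

View pics/s13c.png

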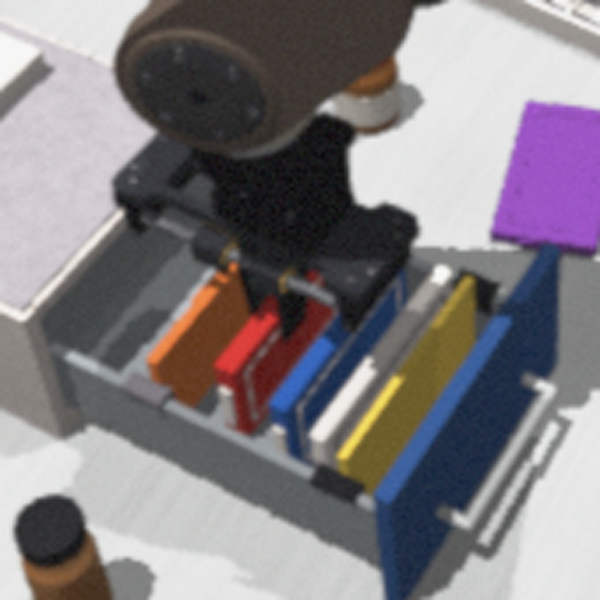

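Not yet in contact; a bit further.

>>> {"api": "servo_tool", "payload": {
  "steps": "1 0 0 0 0 0 8; 0 0 0 0 0 0 8; 0 0 0 0 0 0 8; 1 0 0 0 0 0 8; 0 0 0 0 0 0 8; 0 0 0 0 0 0 8; 0 0 0 0 0 0 8; 0 0 0 0 0 0 8"
}}

```text
t: 22.6
eef_pos: [578.2, 226.9, 75.9]
tcp_rot: [2.022, 1.559, 0.396]
ft_force: [-1.6, 0.3, 0.2]
opening: 0.165
```

>>> {"api": "servo_tool", "payload": {
  "steps": "0.5 0 0 0 0 0 8; 0 0 0 0 0 0 17; 0 0 0 0 0 0 19; 0 0 0 0 0 0 21; 0 0 0 0 0 0 23; 0 0 0 0 0 0 24; -3 0 0 0 0 0 24; -8 0 0 0 0 0 24"
}}

```text
t: 23.4
eef_pos: [577.8, 226.7, 86.2]
tcp_rot: [2.04, 1.561, 0.413]
ft_force: [-1.3, -0.0, 0.1]
opening: 0.252
```

>>> {"api": "servo_tool", "payload": {
  "steps": "-15 0 0 0 0 0 24; -20 0 0 0 0 0 24; -25 0 0 0 0 0 24; -30 0 0 0 0 0 24; -30 0 0 0 0 0 10; -20 0 0 0 0 0 0; 0 0 0 0 0 0 0; 0 0 0 0 0 0 0"
}}

```text
t: 24.2
eef_pos: [576.2, 226.1, 236.7]
tcp_rot: [2.002, 1.557, 0.375]
ft_force: [0.3, 0.4, 0.5]
opening: 0.013
```

```bash
python3 - <<'E'
from h import *
snap('wrist','w14');snap('side','s14')
im=load('s14')['im']; cv2.imwrite('pics/s14c.png',cv2.resize(im[230:400,180:350],(600,600),interpolation=cv2.INTER_CUBIC))
W=cloud('w14')
for v in (180,220,250):
    print(v,[(u,*(int(a) for a in np.nan_to_num(W[v,u]))) for u in range(190,450,7)])
E
```

```text
180 [(190, 452, 267, 22), (197, 482, 273, 97), (204, 485, 272, 86), (211, 496, 273, 105), (218, 502, 273, 107), (225, 505, 271, 96), (232, 504, 269, 67), (239, 504, 266, 36), (246, 509, 264, 22), (253, 529, 271, 103), (260, 535, 270, 103), (267, 540, 270, 101), (274, 540, 265, 47), (281, 545, 262, 24), (288, 551, 262, 23), (295, 559, 261, 23), (302, 566, 261, 24), (309, 574, 268, 99), (316, 580, 268, 100), (323, 585, 267, 98), (330, 594, 259, 23), (337, 601, 259, 23), (344, 608, 258, 22), (351, 615, 258, 23), (358, 616, 264, 79), (365, 619, 266, 103), (372, 637, 257, 22), (379, 644, 257, 23), (386, 651, 256, 23), (393, 658, 256, 22), (400, 665, 255, 23), (407, 673, 255, 22), (414, 680, 255, 23), (421, 687, 254, 23), (428, 694, 254, 22), (435, 701, 253, 23), (442, 709, 253, 22), (449, 715, 253, 23)]
220 [(190, 447, 226, 23), (197, 478, 240, 98), (204, 483, 239, 94), (211, 492, 240, 105), (218, 498, 241, 107), (225, 502, 239, 101), (232, 502, 234, 75), (239, 501, 227, 42), (246, 505, 223, 23), (253, 526, 238, 101), (260, 531, 238, 103), (267, 537, 237, 102), (274, 538, 228, 57), (281, 
[... 622 characters left out ...]
15, 106), (225, 500, 214, 103), (232, 500, 207, 79), (239, 499, 198, 47), (246, 501, 191, 23), (253, 509, 190, 22), (260, 529, 212, 102), (267, 0, 0, 0), (274, 536, 201, 64), (281, 538, 188, 23), (288, 546, 188, 23), (295, 553, 187, 23), (302, 561, 187, 22), (309, 570, 208, 97), (316, 576, 208, 99), (323, 582, 208, 98), (330, 591, 185, 22), (337, 598, 185, 22), (344, 606, 185, 23), (351, 612, 188, 35), (358, 613, 205, 94), (365, 617, 207, 104), (372, 624, 205, 98), (379, 643, 182, 23), (386, 650, 182, 22), (393, 658, 181, 21), (400, 665, 181, 23), (407, 673, 181, 23), (414, 681, 180, 22), (421, 688, 180, 23), (428, 696, 179, 22), (435, 703, 178, 22), (442, 711, 178, 22), (449, 716, 179, 27)]
```

View pics/s14c.png

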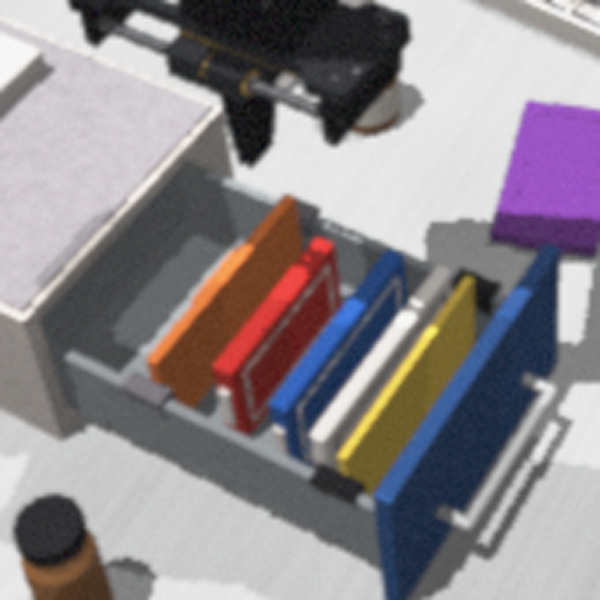

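View pics/w14.png

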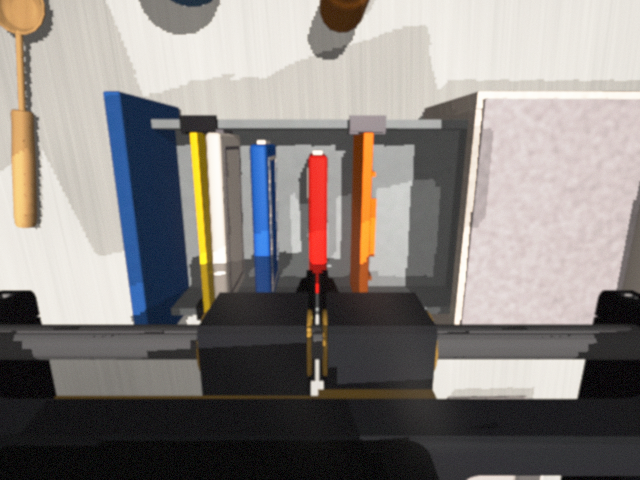

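```bash
python3 d1.py 650 223 170 8
```

```text
t 24.3 tcp [576.1 226.  236. ] op 0.006 F [ 1.4 -0.4  0.9]
total shift tool [66.8 73.2 -0.8] rotvec [ 0.    -0.005 -0.011] dist 99.0 q [0.27 0.46 1.56 0.   1.12 0.32]
[ 8.  9. -0.] [ 0.    -0.001 -0.001]
[ 8.  9. -0.] [ 0.    -0.001 -0.001]
[ 8.  9. -0.] [ 0.    -0.001 -0.001]
[ 8.  9. -0.] [ 0.    -0.001 -0.001]
[ 8.  9. -0.] [ 0.    -0.001 -0.001]
[ 8.  9. -0.] [ 0.    -0.001 -0.001]
[ 8.  9. -0.] [ 0.    -0.001 -0.001]
[ 8.  9. -0.] [ 0.    -0.001 -0.001]
```

>>> {"api": "servo_tool", "payload": {
  "steps": "0 15 0 0 -0.001 -0.002 0; 0 20 0 0 -0.001 -0.003 0; 5 20 0 0 -0.001 -0.003 0; 10 15 0 0 -0.001 -0.002 0; 20 4 0 0 0 -0.001 0; 25 0 0 0 0 0 0; 10 0 0 0 0 0 0; 0 0 0 0 0 0 0"
}}

```text
t: 25.1
eef_pos: [649.6, 220.9, 153.6]
tcp_rot: [-1.354, 1.556, -2.98]
ft_force: [0.6, 0.4, 0.2]
opening: 0.003
```

```bash
python3 d1.py 650 223 83 1; python3 - <<'E'
from h import *
snap('side','s15');snap('wrist','w15')
im=load('s15')['im']; cv2.imwrite('pics/s15c.png',cv2.resize(im[200:400,130:350],(660,600),interpolation=cv2.INTER_CUBIC))
E
```

```text
t 25.1 tcp [649.6 220.9 153.6] op 0.003 F [0.6 0.4 0.2]
total shift tool [70.6  1.3 -2.3] rotvec [0.001 0.003 0.014] dist 71.0 q [0.23 0.64 1.45 0.   1.07 0.29]
[71.  1. -2.] [0.001 0.003 0.014]
```

View pics/s15c.png

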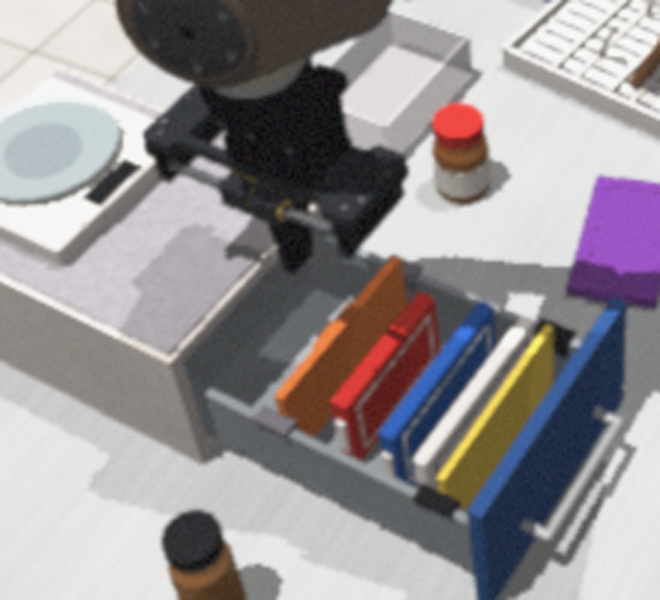

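View pics/w15.png

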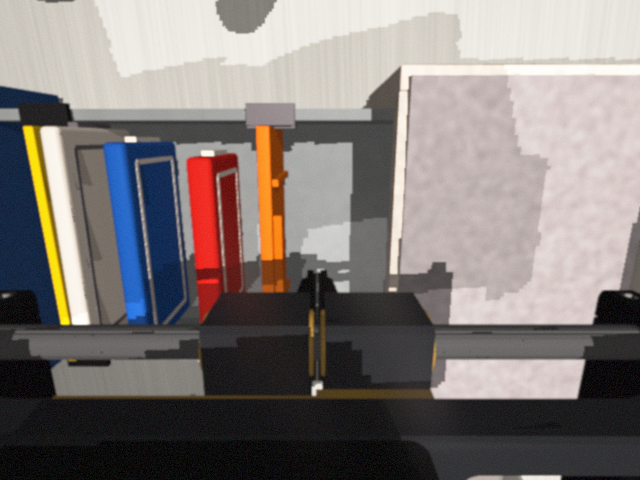

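>>> {"api": "servo_tool", "payload": {
  "steps": "10 0 -1 0 0 0.007 0; 15 0 -1 0 0 0.007 0; 15 0 0 0 0 0 0; 15 0 0 0 0 0 0; 10 0 0 0 0 0 0; 4 0 0 0 0 0 0; 0 0 0 0 0 0 0; 0 0 0 0 0 0 0"
}}

```text
t: 26.0
eef_pos: [652.5, 224.6, 89.3]
tcp_rot: [1.622, 1.556, -0.003]
ft_force: [0.4, -0.1, 0.2]
opening: 0.005
```

```bash
python3 d1.py 650 223 83 1; python3 - <<'E'
from h import *
snap('side','s16')
im=load('s16')['im']; cv2.imwrite('pics/s16c.png',cv2.resize(im[200:400,130:350],(660,600),interpolation=cv2.INTER_CUBIC))
E
```

```text
t 26.0 tcp [652.5 224.6  89.3] op 0.005 F [ 0.4 -0.1  0.2]
total shift tool [ 6.2 -2.5  1.7] rotvec [ 0.002 -0.001 -0.015] dist 7.0 q [ 0.24  0.71  1.51 -0.    0.91  0.29]
[ 6. -3.  2.] [ 0.002 -0.001 -0.015]
```

View pics/s16c.png

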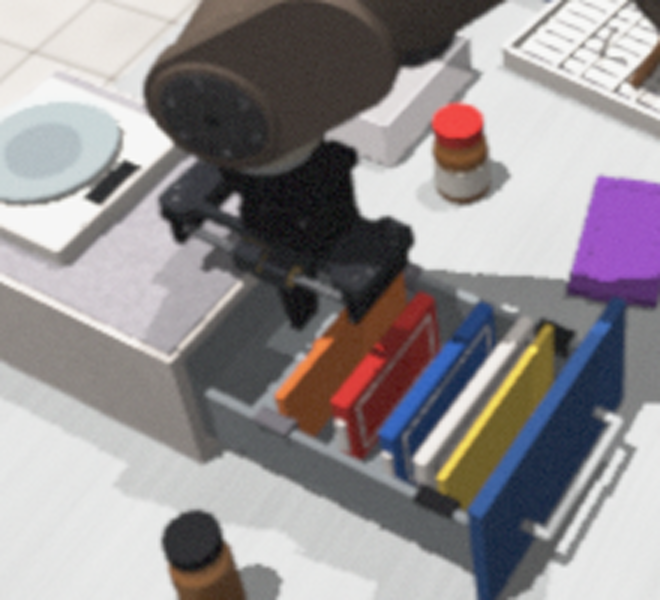

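>>> {"api": "servo_tool", "payload": {
  "steps": "3 -4 0 0 0 -0.008 0; 2 -4 0 0 0 -0.007 0; 0 -4 0 0 0 0 0; 0 -4 0 0 0 0 0; 0 -4 0 0 0 0 0; 0 -4 0 0 0 0 0; 0 -4 0 0 0 0 0; 0 -4 0 0 0 0 0"
}}

```text
t: 26.85
eef_pos: [619.5, 226.5, 85.5]
tcp_rot: [2.122, 1.567, 0.497]
ft_force: [2.8, 0.2, -2.3]
opening: 0.006
```

```bash
python3 d1.py 600 226 83 1; python3 - <<'E'
from h import *
snap('side','s17')
im=load('s17')['im']; cv2.imwrite('pics/s17c.png',cv2.resize(im[200:400,130:350],(660,600),interpolation=cv2.INTER_CUBIC))
E
python3 m.py s17 | grep -A1 orange
```

```text
t 26.85 tcp [619.5 226.5  85.5] op 0.006 F [ 2.8  0.2 -2.3]
total shift tool [  2.5 -19.4   1.6] rotvec [ 0.001 -0.002 -0.003] dist 20.0 q [0.25 0.68 1.59 0.   0.87 0.3 ]
[  2. -19.   2.] [ 0.001 -0.002 -0.003]
s17 orange 358 top 105.1 edge c [608.6 261.3 102.7] yaw -0.025 ends [[608.0, 217.0], [610.0, 305.0]] mid [608.6 261.1]
    plane n [ 0.999 -0.052  0.009] pt [605.3 257.7  76.6] lean 0.009 yaw -0.052 168
```

View pics/s17c.png

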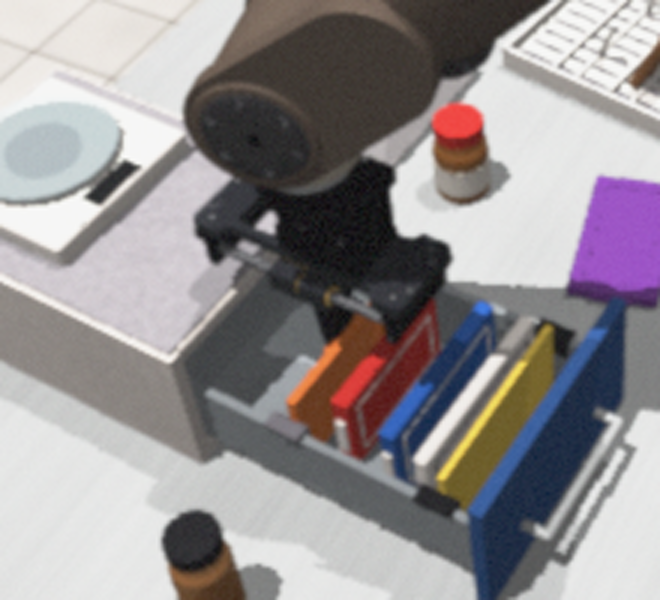

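>>> {"api": "servo_tool", "payload": {
  "steps": "0 -4 0 0 0 0 0; 0 -4 0 0 0 0 0; 0 -4 0 0 0 0 0; 0 -4 0 0 0 0 0; 0 -4 0 0 0 0 0; 0 -4 0 0 0 0 0; 0 -4 0 0 0 0 0; 0 -4 0 0 0 0 0"
}}

```text
t: 27.7
eef_pos: [585.3, 228.4, 85.6]
tcp_rot: [2.008, 1.566, 0.383]
ft_force: [3.4, -0.2, -1.5]
opening: 0.007
```

```bash
python3 d1.py 560 228 83 1; python3 - <<'E'
from h import *
snap('side','s18')
im=load('s18')['im']; cv2.imwrite('pics/s18c.png',cv2.resize(im[200:400,130:350],(660,600),interpolation=cv2.INTER_CUBIC))
E
```

```text
t 27.7 tcp [585.3 228.4  85.6] op 0.007 F [ 3.4 -0.2 -1.5]
total shift tool [  2.5 -25.3   1.8] rotvec [ 0.001 -0.002 -0.005] dist 25.0 q [0.27 0.64 1.68 0.   0.82 0.32]
[  2. -25.   2.] [ 0.001 -0.002 -0.005]
```

View pics/s18c.png

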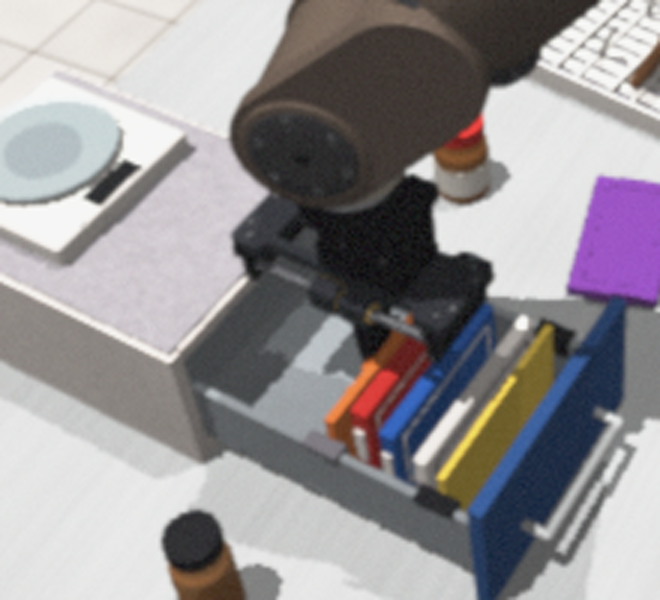

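>>> {"api": "servo_tool", "payload": {
  "steps": "0 -4 0 0 0 0 0; 0 -4 0 0 0 0 0; 0 -4 0 0 0 0 0; 0 -4 0 0 0 0 0; 0 -3 0 0 0 0 0; 0 -3 0 0 0 0 0; 0 -3 0 0 0 0 0; 0 -3 0 0 0 0 0"
}}

```text
t: 28.55
eef_pos: [555.1, 230.2, 85.7]
tcp_rot: [1.966, 1.564, 0.34]
ft_force: [4.4, 0.3, -2.2]
opening: 0.001
```

```bash
python3 d1.py 540 228 83 1; python3 - <<'E'
from h import *
snap('side','s19')
im=load('s19')['im']; cv2.imwrite('pics/s19c.png',cv2.resize(im[250:400,190:340],(600,600),interpolation=cv2.INTER_CUBIC))
E
```

```text
t 28.55 tcp [555.1 230.2  85.7] op 0.001 F [ 4.4  0.3 -2.2]
total shift tool [  2.6 -15.    3. ] rotvec [ 0.001 -0.002 -0.006] dist 16.0 q [0.28 0.61 1.75 0.   0.78 0.34]
[  3. -15.   3.] [ 0.001 -0.002 -0.006]
```

View pics/s19c.png

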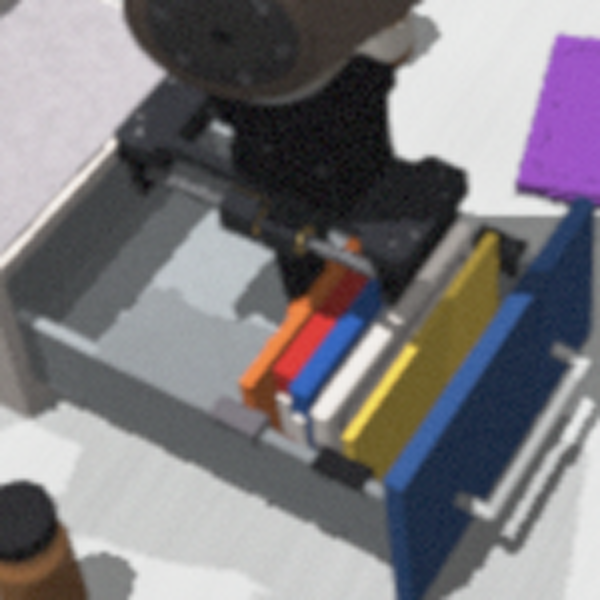

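>>> {"api": "servo_tool", "payload": {
  "steps": "0 -2 0 0 0 0 0; 0 -2 0 0 0 0 0; 0 -2 0 0 0 0 0; 0 -1 0 0 0 0 0; 0 -1 0 0 0 0 0; 0 -1 0 0 0 0 0; 0 -1 0 0 0 0 0; 0 -1 0 0 0 0 0"
}}

```text
t: 29.4
eef_pos: [543.2, 230.8, 85.7]
tcp_rot: [1.955, 1.564, 0.33]
ft_force: [4.3, -0.2, -1.7]
opening: 0.004
```

>>> {"api": "servo_tool", "payload": {
  "steps": "0 -1 0 0 0 0 0; 0 -1 0 0 0 0 0; 0 -1 0 0 0 0 0; 0 0 0 0 0 0 0; 0 0 0 0 0 0 0; 0 0 0 0 0 0 0; 0 0 0 0 0 0 0; 0 0 0 0 0 0 0"
}}

```text
t: 30.2
eef_pos: [540.6, 231.0, 85.7]
tcp_rot: [1.906, 1.562, 0.281]
ft_force: [4.8, 0.5, -2.0]
opening: 0.003
```

```bash
python3 d1.py 540 228 83 1; python3 - <<'E'
from h import *
snap('side','s20')
im=load('s20')['im']; cv2.imwrite('pics/s20c.png',cv2.resize(im[250:400,190:340],(600,600),interpolation=cv2.INTER_CUBIC))
E
```

```text
t 30.2 tcp [540.6 231.   85.7] op 0.003 F [ 4.8  0.5 -2. ]
total shift tool [ 2.7 -0.5  3. ] rotvec [ 0.002 -0.003 -0.008] dist 4.0 q [ 0.29  0.59  1.78 -0.    0.76  0.35]
[ 3. -0.  3.] [ 0.002 -0.003 -0.008]
```

View pics/s20c.png

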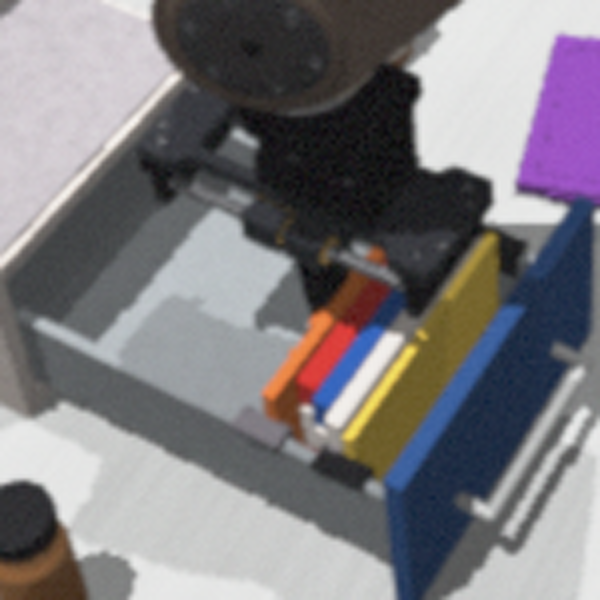

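>>> {"api": "servo_tool", "payload": {
  "steps": "0 -1 0 0 0 0 0; 0 -1 0 0 0 0 0; 0 0 0 0 0 0 0; 0 -1 0 0 0 0 0; 0 0 0 0 0 0 0; 0 -1 0 0 0 0 0; 0 0 0 0 0 0 0; 0 0 0 0 0 0 0"
}}

```text
t: 31.05
eef_pos: [540.8, 231.0, 85.9]
tcp_rot: [1.821, 1.553, 0.196]
ft_force: [4.8, -0.7, -2.6]
opening: 0.009
```

>>> {"api": "servo_tool", "payload": {
  "steps": "0 -1 0 0 0 0 0; 0 -1 0 0 0 0 0; 0 -1 0 0 0 0 0; 0 -1 0 0 0 0 0; 0 -1 0 0 0 0 0; 0 -1 0 0 0 0 0; 0 -1 0 0 0 0 0; 0 -1 0 0 0 0 0"
}}

```text
t: 31.85
eef_pos: [540.9, 231.1, 86.1]
tcp_rot: [1.777, 1.534, 0.152]
ft_force: [11.0, -1.4, -6.3]
opening: 0.005
```

>>> {"api": "servo_tool", "payload": {
  "steps": "0 -1.5 0 0 0 0 0; 0 -1.5 0 0 0 0 0; 0 -1.5 0 0 0 0 0; 0 -1.5 0 0 0 0 0; 0 0 0 0 0 0 0; 0 2 0 0 0 0 0; 0 4 0 0 0 0.01 0; 0 8 0 0 0 0.01 0"
}}

```text
t: 32.65
eef_pos: [553.4, 230.2, 86.7]
tcp_rot: [1.701, 1.505, 0.076]
ft_force: [0.4, 0.6, -0.3]
opening: 0.004
```

```bash
python3 d1.py 560 230 220 8
```

```text
t 32.65 tcp [553.4 230.2  86.7] op 0.004 F [ 0.4  0.6 -0.3]
total shift tool [-132.6   15.3   -1.3] rotvec [ 0.002 -0.009 -0.065] dist 133.0 q [ 0.29  0.59  1.79 -0.02  0.7   0.36]
[-17.   2.  -0.] [ 0.    -0.001 -0.008]
[-17.   2.  -0.] [ 0.    -0.001 -0.008]
[-17.   2.  -0.] [ 0.    -0.001 -0.008]
[-17.   2.  -0.] [ 0.    -0.001 -0.008]
[-17.   1.  -0.] [ 0.    -0.001 -0.008]
[-17.   1.  -0.] [ 0.    -0.001 -0.008]
[-17.   1.  -0.] [ 0.    -0.001 -0.008]
[-17.   1.  -0.] [ 0.    -0.001 -0.008]
```

Rotation sign of my backing rows was wrong (harmless, clear of the divider); fix it as I rise.

>>> {"api": "servo_tool", "payload": {
  "steps": "-10 3 0 0 -0.002 -0.015 0; -17 3 0 0 -0.002 -0.015 0; -17 2 0 0 -0.002 -0.015 0; -20 2 0 0 -0.002 -0.015 0; -20 0 0 0 0 -0.005 0; -25 0 0 0 0 0 0; -20 0 0 0 0 0 0; 0 0 0 0 0 0 0"
}}

```text
t: 33.45
eef_pos: [562.0, 229.2, 220.1]
tcp_rot: [-1.226, 1.565, -2.851]
ft_force: [-1.2, 0.6, -0.1]
opening: 0.004
```

```bash
python3 - <<'E'
from h import *
snap('side','s21');snap('wrist','w21')
im=load('s21')['im']; cv2.imwrite('pics/s21c.png',cv2.resize(im[250:400,190:340],(600,600),interpolation=cv2.INTER_CUBIC))
W=cloud('w21'); print(sensors.state()['eef_pos'])
for v in (180,220,250):
    print(v,[(u,*(int(a) for a in np.nan_to_num(W[v,u]))) for u in range(180,360,5)])
E
```

```text
[560.94908015 228.91001178 217.44357488]
180 [(180, 442, 273, 56), (185, 442, 272, 44), (190, 442, 271, 30), (195, 444, 270, 23), (200, 449, 270, 24), (205, 453, 269, 22), (210, 480, 276, 97), (215, 486, 276, 104), (220, 491, 276, 106), (225, 494, 276, 105), (230, 497, 275, 102), (235, 501, 275, 103), (240, 505, 275, 103), (245, 508, 275, 102), (250, 511, 274, 97), (255, 515, 274, 98), (260, 520, 274, 100), (265, 523, 274, 99), (270, 528, 274, 103), (275, 531, 273, 102), (280, 535, 273, 101), (285, 538, 273, 97), (290, 536, 265, 22), (295, 541, 265, 22), (300, 546, 264, 22), (305, 551, 264, 23), (310, 555, 264, 23), (315, 560, 263, 21), (320, 565, 263, 23), (325, 570, 263, 24), (330, 575, 263, 22), (335, 579, 263, 24), (340, 584, 262, 23), (345, 589, 262, 23), (350, 594, 262, 22), (355, 599, 262, 23)]
220 [(180, 440, 239, 65), (185, 440, 237, 54), (190, 439, 234, 38), (195, 439, 231, 26), (200, 443, 230, 23), (205, 449, 230, 24), (210, 453, 230, 23), (215, 480, 244, 97), (220, 487, 245, 105), (225, 491, 245, 107), (230, 494, 245, 104), (235, 498, 244, 103), (240, 501, 244, 103), (245
[... 553 characters left out ...]
95, 438, 202, 33), (200, 439, 199, 23), (205, 444, 199, 22), (210, 449, 198, 22), (215, 478, 220, 98), (220, 483, 221, 104), (225, 488, 221, 106), (230, 492, 221, 106), (235, 495, 220, 102), (240, 499, 220, 103), (245, 503, 219, 102), (250, 507, 219, 102), (255, 510, 218, 98), (260, 514, 218, 99), (265, 518, 217, 98), (270, 522, 217, 99), (275, 527, 218, 102), (280, 531, 218, 103), (285, 534, 217, 100), (290, 531, 194, 22), (295, 536, 194, 23), (300, 541, 194, 23), (305, 546, 193, 22), (310, 551, 193, 23), (315, 556, 193, 23), (320, 561, 193, 23), (325, 566, 193, 24), (330, 572, 192, 21), (335, 577, 192, 23), (340, 582, 192, 24), (345, 587, 191, 21), (350, 592, 191, 23), (355, 597, 191, 22)]
```

View pics/s21c.png

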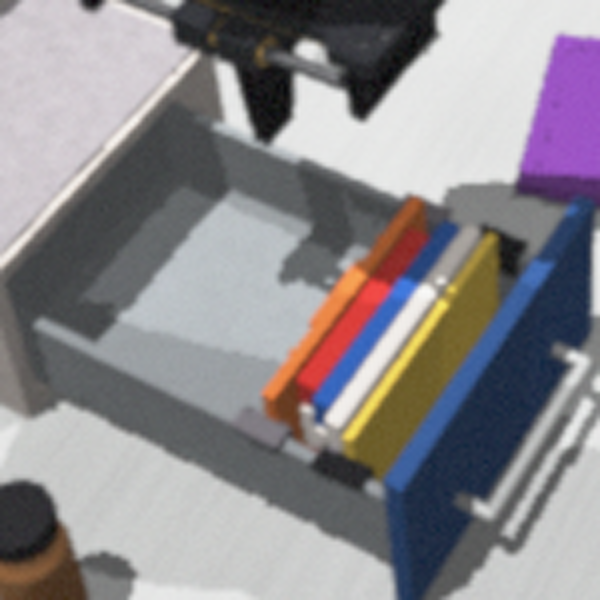

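View pics/w21.png

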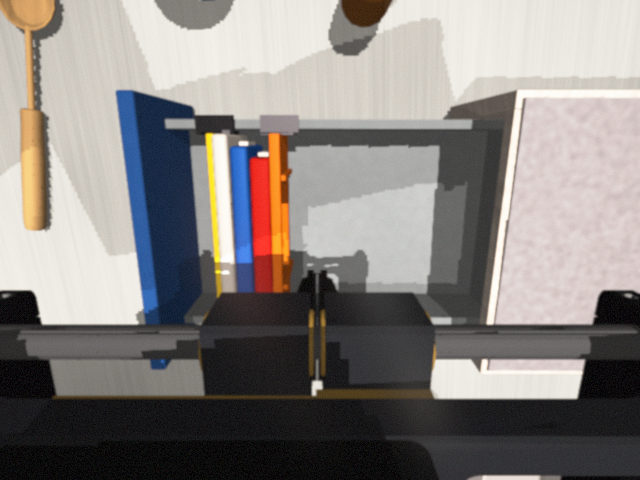

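```bash
python3 d1.py 388 236 200 8
```

```text
t 33.55 tcp [560.9 228.9 217.4] op 0.006 F [ 0.2  0.3 -0.4]
total shift tool [  19.  -172.9    2.2] rotvec [0.002 0.003 0.009] dist 174.0 q [ 0.28  0.46  1.6  -0.    1.09  0.33]
[  2. -22.   0.] [0.    0.    0.001]
[  2. -22.   0.] [0.    0.    0.001]
[  2. -22.   0.] [0.    0.    0.001]
[  2. -22.   0.] [0.    0.    0.001]
[  2. -22.   0.] [0.    0.    0.001]
[  2. -22.   0.] [0.    0.    0.001]
[  2. -22.   0.] [0.    0.    0.001]
[  2. -22.   0.] [0.    0.    0.001]
```

>>> {"api": "servo_tool", "payload": {
  "steps": "1 -15 0 0 0 0.001 0; 1 -25 0 0 0 0.001 0; 2 -28 0 0 0 0.001 0; 2 -28 0 0 0 0.001 0; 2 -28 0 0 0 0.001 0; 2 -25 0 0 0 0.001 0; 2 -18 0 0 0 0.001 0; 0 0 0 0 0 0 0"
}}

```text
t: 34.35
eef_pos: [383.7, 235.7, 195.4]
tcp_rot: [-1.035, 1.55, -2.661]
ft_force: [-0.5, -0.7, -0.1]
opening: 0.005
```

```bash
python3 d1.py 390 236 98 8
```

```text
t 34.35 tcp [383.7 235.7 195.4] op 0.005 F [-0.5 -0.7 -0.1]
total shift tool [97.3  8.  -1.7] rotvec [0.001 0.011 0.018] dist 98.0 q [ 0.4   0.28  1.98 -0.    0.91  0.46]
[12.  1. -0.] [0.    0.001 0.002]
[12.  1. -0.] [0.    0.001 0.002]
[12.  1. -0.] [0.    0.001 0.002]
[12.  1. -0.] [0.    0.001 0.002]
[12.  1. -0.] [0.    0.001 0.002]
[12.  1. -0.] [0.    0.001 0.002]
[12.  1. -0.] [0.    0.001 0.002]
[12.  1. -0.] [0.    0.001 0.002]
```

>>> {"api": "servo_tool", "payload": {
  "steps": "10 1 0 0 0.002 0.004 0; 15 1 0 0 0.002 0.004 0; 20 1 0 0 0.002 0.004 0; 20 1 0 0 0.002 0.004 0; 15 1 0 0 0 0 0; 10 1 0 0 0 0 0; 0 0 0 0 0 0 0; 0 0 0 0 0 0 0"
}}

```text
t: 35.15
eef_pos: [393.0, 234.4, 97.9]
tcp_rot: [-0.82, 1.564, -2.446]
ft_force: [-0.3, 0.6, 0.6]
opening: 0.004
```

```bash
python3 d1.py 415 234 97 8; python3 -c "
from h import *
snap('side','s22')
cv2.imwrite('pics/s22c.png',cv2.resize(load('s22')['im'][220:420,180:400],(660,600)))"
```

```text
t 35.15 tcp [393.  234.4  97.9] op 0.004 F [-0.3  0.6  0.6]
total shift tool [ 0.8 22.  -0.8] rotvec [0.001 0.005 0.005] dist 22.0 q [ 0.39  0.44  2.08 -0.    0.63  0.45]
[ 0.  3. -0.] [0.    0.001 0.001]
[ 0.  3. -0.] [0.    0.001 0.001]
[ 0.  3. -0.] [0.    0.001 0.001]
[ 0.  3. -0.] [0.    0.001 0.001]
[ 0.  3. -0.] [0.    0.001 0.001]
[ 0.  3. -0.] [0.    0.001 0.001]
[ 0.  3. -0.] [0.    0.001 0.001]
[ 0.  3. -0.] [0.    0.001 0.001]
```

View pics/s22c.png

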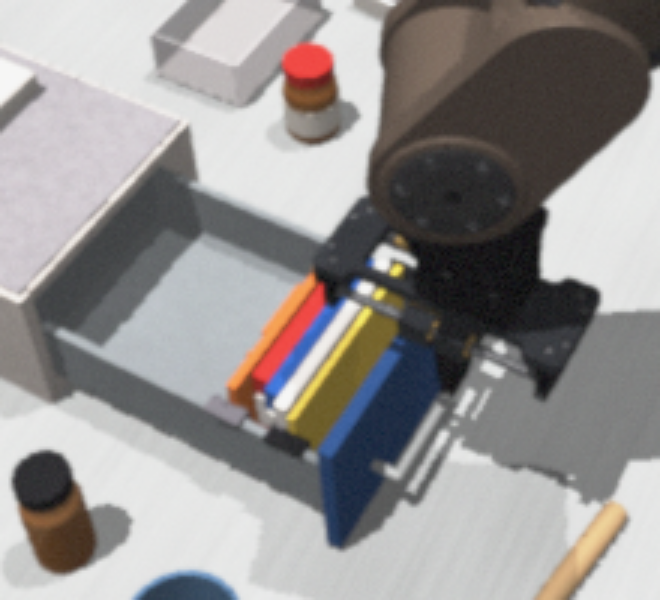

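>>> {"api": "servo_tool", "payload": {
  "steps": "0 4 0 0 0.001 0.001 0; 0 4 0 0 0.001 0.001 0; 0 3 0 0 0.001 0.001 0; 0 3 0 0 0 0.001 0; 0 3 0 0 0 0 0; 0 3 0 0 0 0 0; 0 3 0 0 0 0 0; 0 4 0 0 0 0 0"
}}

```text
t: 36.0
eef_pos: [422.5, 233.2, 100.2]
tcp_rot: [1.716, 1.569, 0.091]
ft_force: [-4.1, 1.4, 2.7]
opening: 0.004
```

>>> {"api": "servo_tool", "payload": {
  "steps": "0 5 0 0 0 0 0; 0 6 0 0 0 0 0; 0 7 0 0 0 0 0; 0 8 0 0 0 0 0; 0 8 0 0 0 0 0; 0 8 0 0 0 0 0; 0 8 0 0 0 0 0; 0 8 0 0 0 0 0"
}}

```text
t: 36.8
eef_pos: [483.7, 229.8, 100.2]
tcp_rot: [-1.126, 1.57, -2.752]
ft_force: [-4.5, 1.8, 2.7]
opening: 0.006
```

```bash
python3 d1.py 665 220 97 8; python3 -c "
from h import *
snap('side','s23')
cv2.imwrite('pics/s23c.png',cv2.resize(load('s23')['im'][220:420,130:350],(660,600)))"
```

```text
t 36.8 tcp [483.7 229.8 100.2] op 0.006 F [-4.5  1.8  2.7]
total shift tool [ 3.100e+00  1.815e+02 -1.000e-01] rotvec [0.002 0.    0.001] dist 182.0 q [ 0.32  0.52  1.9  -0.    0.73  0.37]
[ 0. 23. -0.] [0. 0. 0.]
[ 0. 23. -0.] [0. 0. 0.]
[ 0. 23. -0.] [0. 0. 0.]
[ 0. 23. -0.] [0. 0. 0.]
[ 0. 23. -0.] [0. 0. 0.]
[ 0. 23. -0.] [0. 0. 0.]
[ 0. 23. -0.] [0. 0. 0.]
[ 0. 23. -0.] [0. 0. 0.]
```

View pics/s23c.png

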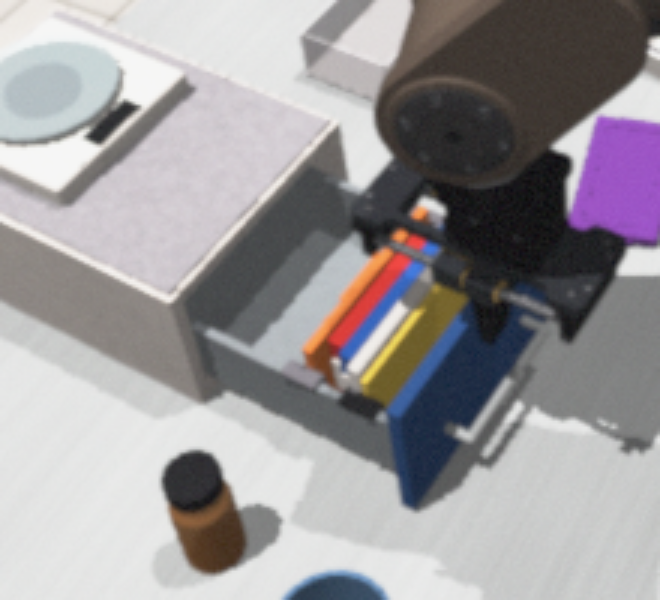

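>>> {"api": "servo_tool", "payload": {
  "steps": "0 8 0 0 0 0 0; 0 8 0 0 0 0 0; 0 8 0 0 0 0 0; 0 8 0 0 0 0 0; 0 8 0 0 0 0 0; 0 8 0 0 0 0 0; 0 8 0 0 0 0 0; 0 8 0 0 0 0 0"
}}

```text
t: 37.65
eef_pos: [553.0, 225.9, 100.0]
tcp_rot: [-1.109, 1.569, -2.734]
ft_force: [-4.2, 1.1, 4.4]
opening: 0.003
```

>>> {"api": "servo_tool", "payload": {
  "steps": "0 8 0 0 0 0 0; 0 8 0 0 0 0 0; 0 8 0 0 0 0 0; 0 8 0 0 0 0 0; 0 8 0 0 0 0 0; 0 8 0 0 0 0 0; 0 7 0 0 0 0 0; 0 6 0 0 0 0 0"
}}

```text
t: 38.45
eef_pos: [619.9, 222.1, 100.0]
tcp_rot: [-0.961, 1.57, -2.586]
ft_force: [-4.6, 0.7, 4.4]
opening: 0.006
```

```bash
python3 d1.py 665 220 97 8; python3 -c "
from h import *
snap('side','s24')
cv2.imwrite('pics/s24c.png',cv2.resize(load('s24')['im'][200:400,90:310],(660,600)))"
```

```text
t 38.45 tcp [619.9 222.1 100. ] op 0.006 F [-4.6  0.7  4.4]
total shift tool [ 3.  45.2 -0.4] rotvec [0.001 0.001 0.001] dist 45.0 q [ 0.24  0.66  1.58 -0.    0.9   0.3 ]
[ 0.  6. -0.] [0. 0. 0.]
[ 0.  6. -0.] [0. 0. 0.]
[ 0.  6. -0.] [0. 0. 0.]
[ 0.  6. -0.] [0. 0. 0.]
[ 0.  6. -0.] [0. 0. 0.]
[ 0.  6. -0.] [0. 0. 0.]
[ 0.  6. -0.] [0. 0. 0.]
[ 0.  6. -0.] [0. 0. 0.]
```

View pics/s24c.png

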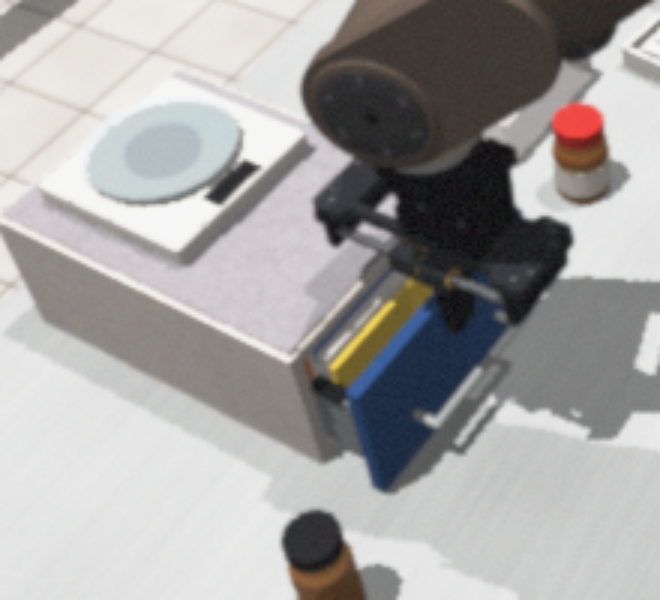

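>>> {"api": "servo_tool", "payload": {
  "steps": "0 5 0 0 0 0 0; 0 5 0 0 0 0 0; 0 4 0 0 0 0 0; 0 4 0 0 0 0 0; 0 3 0 0 0 0 0; 0 3 0 0 0 0 0; 0 3 0 0 0 0 0; 0 2 0 0 0 0 0"
}}

```text
t: 39.3
eef_pos: [651.2, 220.3, 99.7]
tcp_rot: [-1.008, 1.569, -2.634]
ft_force: [-4.6, 1.4, 3.7]
opening: 0.003
```

>>> {"api": "servo_tool", "payload": {
  "steps": "0 2 0 0 0 0 0; 0 2 0 0 0 0 0; 0 2 0 0 0 0 0; 0 2 0 0 0 0 0; 0 2 0 0 0 0 0; 0 2 0 0 0 0 0; 0 2 0 0 0 0 0; 0 2 0 0 0 0 0"
}}

```text
t: 40.1
eef_pos: [668.5, 219.3, 99.8]
tcp_rot: [-0.986, 1.569, -2.612]
ft_force: [-4.7, 0.0, 3.0]
opening: 0.003
```

>>> {"api": "servo_tool", "payload": {
  "steps": "0 2 0 0 0 0 0; 0 2 0 0 0 0 0; 0 2 0 0 0 0 0; 0 2 0 0 0 0 0; 0 2 0 0 0 0 0; 0 2 0 0 0 0 0; 0 2 0 0 0 0 0; 0 2 0 0 0 0 0"
}}

```text
t: 40.9
eef_pos: [667.5, 219.2, 100.1]
tcp_rot: [-1.392, 1.527, -3.016]
ft_force: [-16.3, 0.2, 9.8]
opening: 0.005
```

```bash
python3 d1.py 665 220 97 1; python3 -c "
from h import *
snap('side','s25')
cv2.imwrite('pics/s25c.png',cv2.resize(load('s25')['im'][200:400,90:310],(660,600)))"
```

```text
t 40.9 tcp [667.5 219.2 100.1] op 0.005 F [-16.3   0.2   9.8]
total shift tool [ 3.2 -2.4 -0.7] rotvec [0.003 0.008 0.043] dist 4.0 q [0.22 0.73 1.42 0.   1.03 0.27]
[ 3. -2. -1.] [0.003 0.008 0.043]
```

View pics/s25c.png

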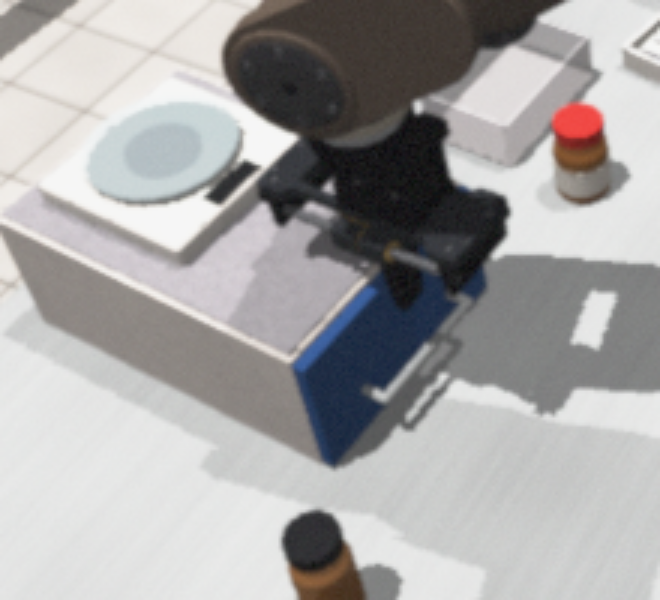

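Stopped at 16 N and looks flush. Back off and measure.

>>> {"api": "servo_tool", "payload": {
  "steps": "0 -1 0 0 0 0 0; 0 -3 0 0 0 0 0; 0 -8 0 0 0 0 0; 0 -15 0 0 0 0.01 0; -10 -15 0 0 0 0.01 0; -20 -10 0 0 0 0.01 0; -25 -5 0 0 0 0 0; -25 0 0 0 0 0 0"
}}

```text
t: 41.75
eef_pos: [608.3, 221.8, 179.3]
tcp_rot: [-0.98, 1.553, -2.604]
ft_force: [-0.3, 0.4, 0.0]
opening: 0.007
```

>>> {"api": "servo_tool", "payload": {
  "steps": "-30 -10 0 0 0 0 0; -30 -20 0 0 0 0 0; -30 -30 0 0 0 0 0; -20 -30 0 0 0 0 0; 0 -30 0 0 0 0 0; 0 -20 0 0 0 0 0; 0 0 0 0 0 0 0; 0 0 0 0 0 0 0"
}}

```text
t: 42.55
eef_pos: [465.0, 230.0, 298.6]
tcp_rot: [-0.286, 1.565, -1.911]
ft_force: [0.6, 0.0, 0.6]
opening: 0.008
```

```bash
python3 - <<'E'
from h import *
snap('side','s26');snap('scene','c26');snap('wrist','w26')
cv2.imwrite('pics/s26c.png',cv2.resize(load('s26')['im'][200:400,90:310],(660,600)))
for f in ('s26','c26'):
    W=cloud(f); hsv=cv2.cvtColor(load(f)['im'],cv2.COLOR_BGR2HSV); H,S=hsv[...,0],hsv[...,1]
    m=(H>105)&(H<125)&(S>120)&(W[...,0]>600)&(W[...,0]<720)&(W[...,1]>100)&(W[...,1]<340)&(W[...,2]>110)
    P=W[m]; print(f,len(P),np.nanpercentile(P,[3,50,97],axis=0).round(1) if len(P) else '')
s=sensors.state(); print(s['t'],s['eef_pos'],s['ft_force'])
E
python3 m.py c26 | grep -A1 brown
```

```text
s26 676 [[672.7 131.8 111.2]
 [680.9 236.6 124.9]
 [691.9 324.1 129.2]]
c26 163 [[675.1 117.8 124.5]
 [681.6 222.2 128.4]
 [690.1 320.8 131.7]]
42.7 [465.57385609 229.88339425 298.04939364] [0.39945646 0.51596314 0.51048703]
c26 brown 1480 top 101.0 edge c [ 518.7 -268.7   99.2] yaw -0.161 ends [[509.0, -327.0], [529.0, -203.0]] mid [ 519.4 -264.6]
    plane n [ 0.893 -0.15   0.425] pt [ 539.8 -269.9   56.8] lean 0.439 yaw -0.167 1045
```

View pics/s26c.png

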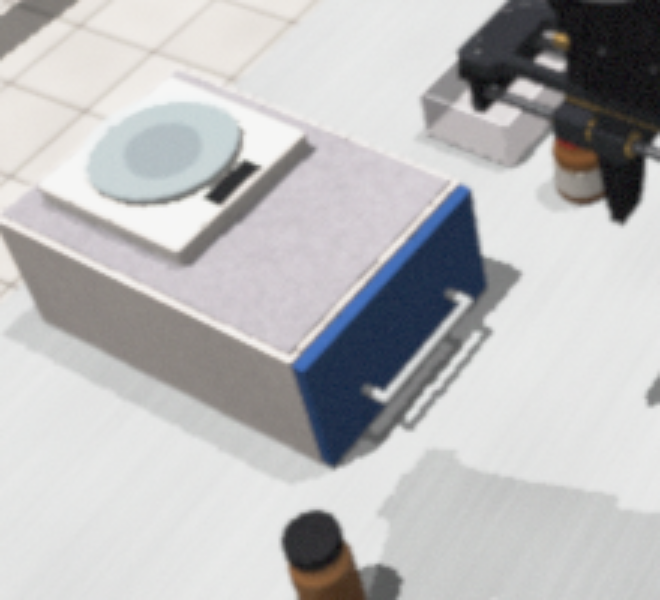

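View pics/c26.png

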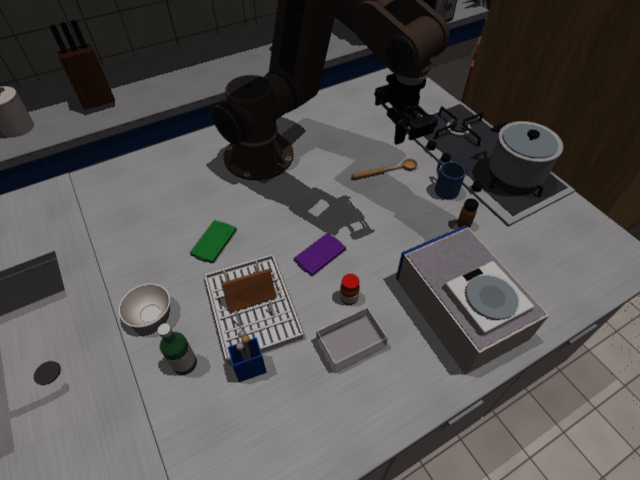

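View pics/w26.png

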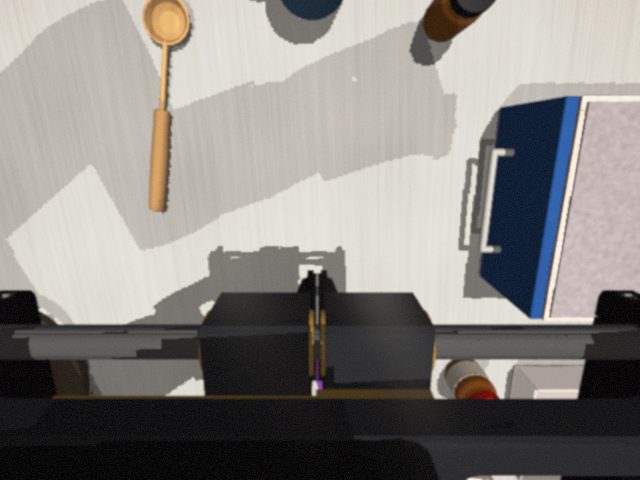

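```bash
python3 -c "
from cell import order
print(order.job_done())"
```

```text
the job is handed in; nothing more can be done
None
```

I put both lids in the drawer, pressed the pack snug and shut the drawer, then handed the job in at about 43 s. The hand-in gives no verdict, so what follows is my own last checks.

- **Lids:** I lowered the blue and then the red lid until each touched the floor and released them there. Both stood upright between the white lid and the divider.
- **Divider:** I pushed it in small steps until it stopped, at about 11 N on the tool, and then pressed slightly harder for a moment without reading the force. Afterwards the pack measured about 42 mm from the front of the white lid to the divider, which matches the three thicknesses added together. No gap or lean was visible.
- **Drawer:** I pushed it shut at about 0.08 m/s, slower near the end, and it stopped at about 16 N. The pictures show the front flush with the unit. The depth images put its travel at 247–248 mm against the 250 mm expected, which is within calibration error.
- **Everything else:** The board measures within about 1 mm of its starting place. The other objects look unmoved, and the arm ended clear of everything.

I could not look inside the drawer once it was shut. My last view of the lids, part-way in, showed them still upright and snug.

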